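# Gauge the empty bore of a leaning punch rack and fit the punch that belongs in it

## Robot

A 7-joint arm with a two-finger parallel gripper is mounted at the origin on a cart in front of the work surface, level with it; the furniture and walls round the work are solid. World frame = base frame: x ahead of the robot, y to its left, z up, the work surface at z = 0. Lengths are in m, angles in rad, forces in N, time in s.
With the tool pointing down it reaches from about 0.4 to 0.85 m from the base axis. Payload 4.5 kg.
Tool frame: the origin (TCP) lies at the very end of the fingers, on their centre line; the grasp point (between the pads) lies 19 mm behind it; z points along the fingers, y is the line along which they close (so a half turn about z gives the same grasp; the last joint's range is limited). The gripper opens to 88 mm and grips with 3 to 60 N. Pads are 18 mm wide; open, the fingers measure 123 mm over their backs; the gripper's body (75 mm by 187 mm) begins 45 mm behind the grasp point.
Start: joints at [1.193, 0.689, -0.195, 1.565, 0.157, 0.902, -0.215], TCP at [0.25, -0.573, 0.239] pointing down, gripper open.
Joint ranges: [-3.01, 3.01], [-0.46, 2.08], [-1.47, 1.51], [0.13, 2.56], [-1, 4.14], [0.04, 2.09], [-2.66, 2.66]. Speed limits (rad/s): [2.57, 2.57, 3.14, 3.14, 3.14, 3.14, 3.14].

## Interface

Orientations are given as a unit quaternion [x, y, z, w].
In Python, from plant import r, eyes, nets gives the robot as it stands.
- The arm moves only by the shell command python3 -m pendant 'ROWS' [FORCE]. ROWS is JSON, a list of rows, each an object of numbers: "claw": the opening, from 0 (shut) to 1 (fully open); "dx", "dy", "dz": the shift along the world's x, y, z in mm; "twist": the turn about the world's z in rad. In form: [{"claw": .., "dx": .., "dy": .., "dz": .., "twist": ..}, ...]. A call has 1 to 8 rows; each row is the pose to reach, as a shift and turn from the pose commanded when the call began; what a row does not reach only later rows make up. A row lasts 1/10 s, in which the tool goes at most 50 mm and 8.59 degrees, less where a joint would pass 70% of its speed; a pose out of reach is approached as far as the arm can. A call with a gripper value outside its range is refused whole. The fingers move at their own pace and stop on an object; FORCE is the grip in N (left out, the last holds). Time passes only in rows, so rows that repeat a pose let the fingers close. It gives the time, the measured TCP pose, the force, the opening and the grip force at its end, in the units of the state.
- r.get_state(): the state, without advancing time (a new reading comes with each control period).
- eyes.snapshot(name): name is "scene" or "side" or "wrist"; returns (picture, depth): 480x640x3 uint8, blue, green, red; 480x640 float32, m along the optical axis (not along the pixel's ray), 0 where there is no reading.
- eyes.camera_info(name): a dict with "K" (3x3 intrinsics, pixels), "world_to_cam" (4x4, takes a point from world to camera coordinates); the wrist camera has in their place "T_tool_cam" (4x4, takes a point from camera to tool coordinates, whose origin is the TCP and whose axes are the flange's). Camera axes: x right, y down, z forward; pixel columns grow to the right and rows downward; lengths in m; the calibration is good to about 2 mm. The wrist camera is an equidistant fisheye: a pixel r from the principal point sees the ray r / f radians off the axis. A picture is of the moment at which its call begins: read the wrist's pose just before it. camera_info takes no time and is no camera call.
- r.finish_job(): hands the job in; it is judged then, once.
Trained networks look in the newest picture that a camera, given by its name, has taken for a name from the list of things; names that differ only in an ending like _2 or _b are one class to them, and where a whole thing is asked for, a point or a joint stands for the part that bears it (a point fixed in the world has none). Each returns a list of dicts, best first, with "confidence" (0 to 1); they miss things now and then, are a little off and sometimes report something else, mostly with a low value. They report only what shows in the picture. A call takes as long as a camera call. They do not tell look-alikes from the thing itself.
- nets.spot_in(camera, query): "box" ([left, top, width, height] as shares, 0 to 1, of the picture: columns of its width, rows of its height, round what is visible of it).
- nets.place_of(camera, query): "position" ([column, row] as shares, 0 to 1, of the picture: columns of its width, rows of its height: a listed point, or the origin of a listed thing).
The state is a dict: "clock": time; "q": joint angles; "qd": joint speeds; "joint_torque": joint torques, N m; "tool_pos": TCP position; "eef_rot": TCP orientation; "contact_force": force on the tool from outside, world axes, zero at the start; "moment": the same for the moment, N m; "opening": opening from 0.0 (shut) to 1.0 (fully open); "finger_force": force on a finger pad.
Only numpy, scipy, OpenCV 4.12 (cv2) and the standard library are available. Lean on these libraries where they do the work, as an engineer would, in place of code of your own. Each camera call takes 0.05 s, during which the arm holds its last target. There are 200 camera calls.

## Task

One hole of the leaning punch rack is empty. Take the depth gauge out of its end hole, rest its tip on the floor of the empty hole to feel how deep that is, and put the gauge back in its own hole; then, of the three punches in the low wooden block, set the one that will come level with its neighbours into the empty hole, head outward and fully home. Last, swing the wire bail over the heads as far as it goes; leave the other two punches standing in the block, and do not disturb the glass beaker.

Things in the scene. Friction and masses are not known exactly. Their poses are not given: they have to be found in the camera images.
- rack: fixed punch rack, 216 mm wide (y), 128 deep, 125 high: hardwood slab between dark steel cheeks. Origin: centre of its underside, front to -x. Its face and bores lean 25 deg: they point up and toward -x. Mouths in a row along y at x -25, z 110 mm, y -66 (the gauge's own), -22, +22, +66 mm; face 60 mm wide. Two of the last three hold fixed punches, heads 24 mm wide standing 65 mm out of the face.
- hole (a point): mouth centre of the one empty punch bore, level with the face (thin brass ring round it, 25 mm wide, 1 mm high). z points out along the bore, 25 deg from vertical; y along the row; x up the slope to the rear. Bore 19 mm wide, flat floor 40, 55 or 70 mm deep: which one differs from start to start and must be felt with the gauge.
- gauge_hole (a point): mouth centre of the gauge's own hole at the -y end of the row, level with the face, no brass ring; 15.5 mm wide, 80 mm deep; axes as hole.
- gauge_mid (a point): half-way point of the loose steel depth gauge: 145 mm long, 110 g; z from tip to handle. Rod 12 mm wide with a dark ring every 10 mm, up to 83 mm from the tip; from there to the top a dark ribbed handle 18 mm wide. It starts in its own hole, on its floor, the handle's top 65 mm out of the face, as high as the punch heads.
- gauge_tip (a point): flat tip of the gauge (12 mm wide, bevelled), 72.5 mm below gauge_mid along the gauge's axis; same axes.
- ball_punch_mid (a point): half-way point of the ball-headed steel punch: 105 mm long, round shank 16 mm wide with bevelled foot, head a ball 24 mm wide (top 24 mm), about 160 g. z from foot to head. Stands loose and upright in a well of the low block.
- flat_punch_mid (a point): half-way point of the flat-headed steel punch: 120 mm long, shank 16 mm wide, head a flat disc 24 mm wide (top 24 mm), about 180 g. z from foot to head. Stands loose and upright in a well of the low block.
- cone_punch_mid (a point): half-way point of the cone-headed steel punch: 135 mm long, shank 16 mm wide, head 24 mm wide tapering to 9 mm (top 24 mm), about 200 g. z from foot to head. Stands loose and upright in a well of the low block.
- block: low fixed block of dark wood, 62 x 206 x 26 mm, origin at the centre of its underside; three wells along y (y -70, 0, +70 mm), 20 mm wide, 10 mm deep, so the punches' feet stand 16 mm above the bench. Which punch stands in which well varies.
- bail (a joint): hinge of the rack's steel wire bail: 0 = at its stop over the heads, 4 mm above level ones (one 10 mm too high blocks it); up to 1.35 rad = thrown back behind the row. Axis along the rack's y, 10 mm under the face, under the line of mouths. Crossbar (7 mm wire) 82.5 mm from the axis, 228 mm long. It stays where it is left; about 1 N at the knob moves it.
- bail_knob (a point): centre of the black 20 mm ball knob on the middle of the bail's crossbar, 109.5 mm from the hinge axis, at the rack's y = 0. Swung shut it comes forward and up and ends in line with the bore direction. It can be pushed from behind with shut fingers.
- beaker_mid (a point): centre of an empty glass beaker, 76 mm wide, 65 mm high, a bystander: leave it alone.
- magnifier_lamp: fixed bench lamp, not to be touched; it never moves (origin at x 0.776, y -0.025). Its long pale head hangs between the block and the rack at about x 0.51 to 0.75, y -0.12 to 0.08, z 0.08 to 0.19 m; its arms and column behind it reach z 0.29 m. Carry things over or in front of it.
There are look-alikes about, which are no part of the job. What is shaped like the part that bears ball_punch_mid but red is not meant.

How it is judged:
On the way, in this order (a step that is already met when the one before it is completed fails the run):
1. the gauge's tip rests on the floor of the empty hole ((z of gauge_tip in the frame of hole between -0.043 and -0.037 m or z of gauge_tip in the frame of hole between -0.058 and -0.052 m or z of gauge_tip in the frame of hole between -0.073 and -0.067 m) and x of gauge_tip in the frame of hole between -0.008 and 0.008 m and y of gauge_tip in the frame of hole between -0.008 and 0.008 m and angle between the z axis of gauge_tip and the z axis of hole, either way round below 0.15 rad and linear speed of gauge below 0.006 m/s), for 0.1 s.
2. the gauge is back in its own hole (z of gauge_mid in the frame of gauge_hole between -0.013 and -0.002 m and horizontal distance between gauge_mid and gauge_hole below 0.014 m and angle between the z axis of gauge_mid and the z axis of gauge_hole, either way round below 0.12 rad), for 0.2 s.
3. the matching punch is fully home in the empty hole, level with its neighbours (((z of ball_punch_mid in the frame of hole between 0.0085 and 0.0165 m and x of ball_punch_mid in the frame of hole between -0.006 and 0.006 m and y of ball_punch_mid in the frame of hole between -0.006 and 0.006 m and angle between the z axis of ball_punch_mid and the z axis of hole, either way round below 0.12 rad) or (z of flat_punch_mid in the frame of hole between 0.001 and 0.009 m and x of flat_punch_mid in the frame of hole between -0.006 and 0.006 m and y of flat_punch_mid in the frame of hole between -0.006 and 0.006 m and angle between the z axis of flat_punch_mid and the z axis of hole, either way round below 0.12 rad) or (z of cone_punch_mid in the frame of hole between -0.0065 and 0.0015 m and x of cone_punch_mid in the frame of hole between -0.006 and 0.006 m and y of cone_punch_mid in the frame of hole between -0.006 and 0.006 m and angle between the z axis of cone_punch_mid and the z axis of hole, either way round below 0.12 rad))), for 0.2 s.
4. the bail is swung over the heads to its stop (value of joint bail below 0.1 rad), for 0.1 s.
At the end, for the whole second after the job is handed in: one punch is in the empty bore, head level with the others within 4 mm and in line with the bore; the other two stand in their wells within 10 mm; the gauge is back in its own hole within 8 mm; the bail is within 0.1 rad of its stop over the heads; all at rest (all of step 2 and (((z of ball_punch_mid in the frame of hole between 0.0085 and 0.0165 m and x of ball_punch_mid in the frame of hole between -0.006 and 0.006 m and y of ball_punch_mid in the frame of hole between -0.006 and 0.006 m and angle between the z axis of ball_punch_mid and the z axis of hole, either way round below 0.12 rad) and (distance of flat_punch_mid from where it was at the start of the episode below 0.01 m and angle between flat_punch_mid's own z axis and vertical below 0.15 rad) and (distance of cone_punch_mid from where it was at the start of the episode below 0.01 m and angle between cone_punch_mid's own z axis and vertical below 0.15 rad)) or ((z of flat_punch_mid in the frame of hole between 0.001 and 0.009 m and x of flat_punch_mid in the frame of hole between -0.006 and 0.006 m and y of flat_punch_mid in the frame of hole between -0.006 and 0.006 m and angle between the z axis of flat_punch_mid and the z axis of hole, either way round below 0.12 rad) and (distance of ball_punch_mid from where it was at the start of the episode below 0.01 m and angle between ball_punch_mid's own z axis and vertical below 0.15 rad) and (distance of cone_punch_mid from where it was at the start of the episode below 0.01 m and angle between cone_punch_mid's own z axis and vertical below 0.15 rad)) or ((z of cone_punch_mid in the frame of hole between -0.0065 and 0.0015 m and x of cone_punch_mid in the frame of hole between -0.006 and 0.006 m and y of cone_punch_mid in the frame of hole between -0.006 and 0.006 m and angle between the z axis of cone_punch_mid and the z axis of hole, either way round below 0.12 rad) and (distance of ball_punch_mid from where it was at the start of the episode below 0.01 m and angle between ball_punch_mid's own z axis and vertical below 0.15 rad) and (distance of flat_punch_mid from where it was at the start of the episode below 0.01 m and angle between flat_punch_mid's own z axis and vertical below 0.15 rad))) and value of joint bail below 0.1 rad); the robot touches nothing.
It fails at once if the glass beaker is pushed or knocked over (distance of beaker_mid from where it was at the start of the episode above 0.03 m or angle between beaker_mid's own z axis and vertical above 0.4 rad).
It also fails if it takes over 72 s, if anything falls off the work surface, if the arm or the gripper's body presses on something with over 40 N, if the wrist force passes 120 N, or if a joint passes its speed limit or range.

## Working session

There is one attempt and no reset: what is moved stays moved. The work goes in short steps, Python scripts to look and compute and a shell command to move; the robot and the scene stay as the last step left them, time stands still between calls to the robot, and variables do not carry over. Pictures are saved under pics/ and viewed, at most 10 in all, crops included, and the job is handed in when it is done.

```bash
ls; mkdir -p pics
cat > h.py <<'E'
import numpy as np, cv2
from plant import r, eyes, nets
from scipy.spatial.transform import Rotation as R
def info(c):
    i=eyes.camera_info(c); return np.array(i["K"]),np.array(i["world_to_cam"])
def world(c,u,v,d):
    K,T=info(c); p=np.linalg.inv(K)@[u,v,1]*d
    return (np.linalg.inv(T)@np.append(p,1))[:3]
def proj(c,P):
    K,T=info(c); q=T@np.append(P,1); p=K@q[:3]; return p[:2]/p[2]
E
python3 - <<'E'
from h import *
s=r.get_state(); print(s["clock"],s["tool_pos"],s["eef_rot"],s["opening"])
for c in("scene","side"):
    im,d=eyes.snapshot(c); cv2.imwrite(f"pics/{c}0.png",im); np.save(f"{c}0.npy",d)
    K,T=info(c); print(c,K.round(1).tolist(),np.linalg.inv(T).round(3).tolist())
    for q in("rack","hole","gauge_hole","gauge_mid","ball_punch_mid","flat_punch_mid","cone_punch_mid","block","bail_knob","beaker_mid"):
        for x in nets.place_of(c,q)[:3]:
            u,v=x["position"][0]*640,x["position"][1]*480
            ui,vi=int(np.clip(u,0,639)),int(np.clip(v,0,479))
            print(q,round(x["confidence"],2),round(u),round(v),world(c,u,v,d[vi,ui]).round(3))
print(eyes.camera_info("wrist"))
E
```

```text
pics
0.0 [ 0.24986554 -0.57219395  0.23791072] [ 9.78867888e-01  2.04491593e-01 -2.52813095e-04 -8.84794662e-04] 1.0041490142549034
scene [[618.2, 0.0, 322.3], [0.0, 618.2, 241.6], [0.0, 0.0, 1.0]] [[0.501, -0.649, 0.572, -0.581], [-0.865, -0.363, 0.346, -0.574], [-0.017, -0.669, -0.743, 1.54], [0.0, 0.0, 0.0, 1.0]]
rack 0.68 438 309 [ 0.52  -0.305  0.023]
hole 0.5 441 293 [ 0.518 -0.304  0.104]
gauge_hole 0.88 466 283 [ 0.114 -0.443  0.687]
ball_punch_mid 0.6 174 256 [0.31  0.537 0.001]
ball_punch_mid 0.49 262 249 [0.43  0.263 0.071]
flat_punch_mid 0.5 301 258 [0.442 0.123 0.092]
cone_punch_mid 0.45 278 252 [0.432 0.201 0.086]
cone_punch_mid 0.24 262 252 [0.429 0.262 0.055]
block 0.73 283 270 [0.417 0.178 0.026]
block 0.7 437 312 [ 0.523 -0.303  0.005]
bail_knob 0.64 436 256 [ 0.086 -0.389  0.757]
side [[475.0, 0.0, 311.6], [0.0, 475.0, 242.2], [0.0, 0.0, 1.0]] [[-0.568, -0.453, 0.687, -0.351], [-0.823, 0.288, -0.49, 0.711], [0.024, -0.844, -0.536, 0.82], [0.0, 0.0, 0.0, 1.0]]
rack 0.98 398 243 [ 0.475 -0.196  0.064]
rack 0.58 315 280 [0.439 0.132 0.082]
gauge_hole 0.87 414 203 [ 0.
[... 298 characters left out ...]
 0.113]
cone_punch_mid 0.83 292 291 [0.434 0.205 0.081]
block 0.76 290 312 [0.423 0.218 0.027]
bail_knob 0.64 396 187 [ 0.857 -0.558 -0.001]
beaker_mid 0.7 340 265 [0.49  0.011 0.052]
{'K': array([[371.64829954,   0.        , 319.58894968],
       [  0.        , 371.64829954, 246.17189521],
       [  0.        ,   0.        ,   1.        ]]), 'T_tool_cam': array([[ 3.41931969e-04, -9.48024986e-01, -3.18195709e-01,
         8.24858004e-02],
       [ 9.99999907e-01,  2.40470018e-04,  3.58145470e-04,
        -1.33035024e-05],
       [-2.63014326e-04, -3.18195801e-01,  9.48024980e-01,
        -1.45821562e-01],
       [ 0.00000000e+00,  0.00000000e+00,  0.00000000e+00,
         1.00000000e+00]])}
```

View pics/scene0.png

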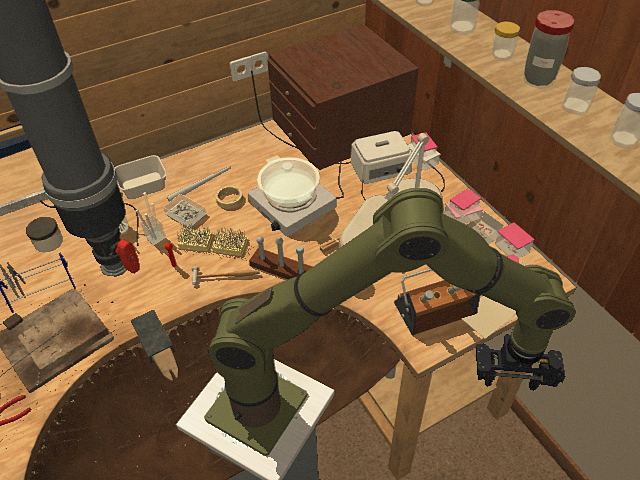

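View pics/side0.png

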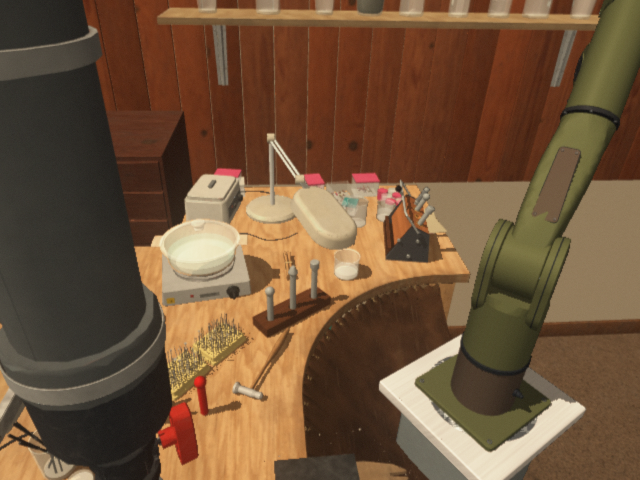

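```bash
python3 -m pendant '[{"dz":50},{"dz":90,"dx":40,"dy":30,"twist":-0.1},{"dz":90,"dx":80,"dy":70,"twist":-0.2},{"dz":90,"dx":120,"dy":110,"twist":-0.3},{"dz":90,"dx":160,"dy":160,"twist":-0.41},{"dz":90,"dx":190,"dy":210,"twist":-0.41},{"dz":90,"dx":190,"dy":250,"twist":-0.41},{"dz":90,"dx":190,"dy":250,"twist":-0.41}]'
cat >> h.py <<'E'
WI=eyes.camera_info("wrist"); WK=np.array(WI["K"]); TC=np.array(WI["T_tool_cam"])
def wpose():
    s=r.get_state(); T=np.eye(4); T[:3,:3]=R.from_quat(s["eef_rot"]).as_matrix(); T[:3,3]=s["tool_pos"]; return T@TC
def wray(u,v):
    x,y=u-WK[0,2],v-WK[1,2]; rr=np.hypot(x,y); th=rr/WK[0,0]
    return np.array([x/rr*np.sin(th),y/rr*np.sin(th),np.cos(th)])
def wworld(T,u,v,d):
    k=wray(u,v); k=k/k[2]*d; return (T@np.append(k,1))[:3]
def wproj(T,P):
    q=np.linalg.inv(T)@np.append(P,1); q=q[:3]; th=np.arctan2(np.hypot(q[0],q[1]),q[2]); n=np.hypot(q[0],q[1])
    return WK[:2,2]+WK[0,0]*th*q[:2]/n
def wz(T,u,v,z):   # ray to plane height z
    k=T[:3,:3]@wray(u,v); return T[:3,3]+k*(z-T[2,3])/k[2]
def snap(name):
    T=wpose(); im,d=eyes.snapshot("wrist"); cv2.imwrite(f"pics/{name}.png",im); np.savez(f"{name}.npz",T=T,d=d); return T,im,d
E
python3 - <<'E'
from h import *
T,im,d=snap("w1")
for q in("rack","hole","gauge_hole","gauge_mid","bail_knob"):
  for x in nets.place_of("wrist",q)[:3]:
    u,v=x["position"][0]*640,x["position"][1]*480
    print(q,round(x["confidence"],2),round(u),round(v),wworld(T,u,v,d[int(v),int(u)]).round(3))
E
```

```text
validation failed for argument at $[0]...
```

View pics/w1.png

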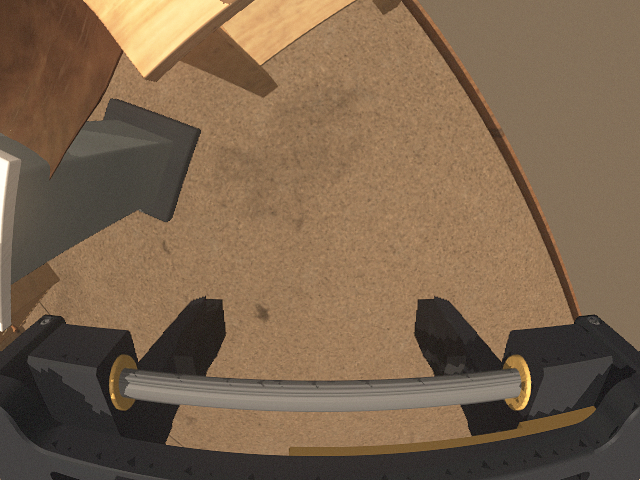

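```bash
python3 -m pendant '[{"claw":1,"dz":50,"dx":0,"dy":0,"twist":0},{"claw":1,"dz":90,"dx":30,"dy":20,"twist":-0.1},{"claw":1,"dz":90,"dx":60,"dy":60,"twist":-0.2},{"claw":1,"dz":90,"dx":90,"dy":100,"twist":-0.3},{"claw":1,"dz":90,"dx":120,"dy":140,"twist":-0.41},{"claw":1,"dz":90,"dx":150,"dy":180,"twist":-0.41},{"claw":1,"dz":90,"dx":170,"dy":220,"twist":-0.41},{"claw":1,"dz":90,"dx":170,"dy":250,"twist":-0.41}]'
python3 - <<'E'
from h import *
T,im,d=snap("w2")
for q in("rack","hole","gauge_hole","gauge_mid","bail_knob"):
  for x in nets.place_of("wrist",q)[:3]:
    u,v=x["position"][0]*640,x["position"][1]*480
    print(q,round(x["confidence"],2),round(u),round(v),wworld(T,u,v,d[int(v),int(u)]).round(3))
E
```

```text
clock: 2.2
tool_pos: [0.4239, -0.3184, 0.3288]
eef_rot: [1.0, 0.004, 0.001, -0.001]
contact_force: [0.4, 0.3, 0.5]
opening: 1.004
finger_force: 0.0
rack 0.71 299 104 [ 0.528 -0.298  0.118]
rack 0.41 301 127 [ 0.506 -0.298  0.082]
hole 0.5 298 128 [ 0.504 -0.296  0.083]
gauge_hole 0.81 359 62 [ 0.568 -0.353  0.127]
gauge_hole 0.57 8 196 [0.446 0.122 0.081]
gauge_mid 0.57 356 63 [ 0.568 -0.351  0.121]
bail_knob 0.64 247 54 [ 0.562 -0.264  0.2  ]
```

View pics/w2.png

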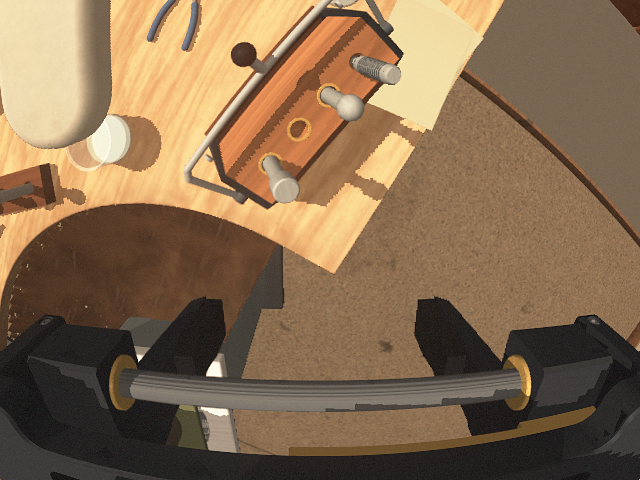

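```bash
python3 -m pendant '[{"claw":1,"dz":0,"dx":0,"dy":-15,"twist":0.14},{"claw":1,"dz":0,"dx":10,"dy":-30,"twist":0.28},{"claw":1,"dz":0,"dx":20,"dy":-45,"twist":0.42},{"claw":1,"dz":0,"dx":40,"dy":-60,"twist":0.56},{"claw":1,"dz":0,"dx":45,"dy":-60,"twist":0.7},{"claw":1,"dz":-30,"dx":45,"dy":-60,"twist":0.8},{"claw":0.5,"dz":-30,"dx":45,"dy":-60,"twist":0.8},{"claw":0.5,"dz":-30,"dx":45,"dy":-60,"twist":0.8}]'
python3 - <<'E'
from h import *
T,im,d=snap("w3"); print(r.get_state()["q"])
for q in("rack","hole","gauge_hole","gauge_mid","bail_knob"):
  for x in nets.place_of("wrist",q)[:3]:
    u,v=x["position"][0]*640,x["position"][1]*480
    print(q,round(x["confidence"],2),round(u),round(v),wworld(T,u,v,d[int(v),int(u)]).round(3))
cv2.imwrite("pics/w3c.png",cv2.resize(im[40:340,120:520],(800,600)))
E
```

```text
clock: 3.3
tool_pos: [0.4641, -0.384, 0.2985]
eef_rot: [0.922, 0.388, -0.001, -0.0]
contact_force: [0.1, 0.1, 0.5]
opening: 0.843
finger_force: 0.0
[ 0.79050132  0.60172894 -0.30971439  1.55469378  0.20481599  1.016572
 -0.34919815]
rack 0.97 310 98 [ 0.533 -0.302  0.118]
hole 0.64 285 118 [ 0.503 -0.297  0.088]
gauge_hole 0.87 385 110 [ 0.572 -0.353  0.123]
gauge_mid 0.77 383 107 [ 0.574 -0.351  0.111]
bail_knob 0.89 299 17 [ 0.564 -0.263  0.199]
bail_knob 0.46 381 110 [ 0.569 -0.351  0.122]
```

View pics/w3c.png

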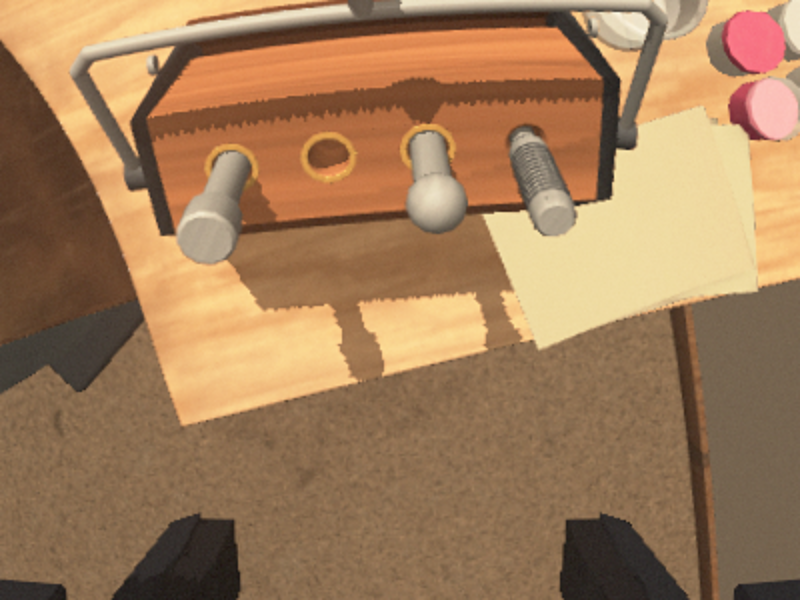

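```bash
cat > fit.py <<'E'
from h import *
from scipy.optimize import least_squares
D=np.load("w3.npz"); T=D["T"]
a=np.radians(25); bo=np.array([-np.sin(a),0,np.cos(a)])
m=lambda y:np.array([-.025,y,.110])
P=[m(.022)+bo*.001,m(.066)+bo*.001,m(-.022)+bo*.001,m(-.066),m(-.066)+bo*.065,m(.066)+bo*.065,m(-.022)+bo*.053]
U=np.array([[328,157],[231,166],[428,147],[525,138],[557,214],[208,241],[437,204]])/2+[120,40]
def W(p,q): return R.from_euler("z",p[2]).apply(q)+[p[0],p[1],p[3] if len(p)>3 else 0]
f=lambda p:np.concatenate([wproj(T,W(p,q))-u for q,u in zip(P,U)])
for x0 in([.54,-.32,.8],[.54,-.32,.8,0]):
    s=least_squares(f,x0); print(s.x.round(4),s.fun.round(1)); p=s.x
    print("gh",W(p,m(-.066)).round(4),"hole",W(p,m(.022)).round(4),"bore",R.from_euler("z",p[2]).apply(bo).round(4))
for u in U[:4]: print(wz(T,*u,.111).round(4))
for v,u in((122,310),(118,258),(126,270),(108,358)): print(wworld(T,u,v,D["d"][v,u]).round(4))
E
python3 fit.py
```

```text
[ 0.5371 -0.2927  0.8776] [ 0.2  0.1  0.3  1.2  0.   0.9  0.7  2.2  0.  -1.9 -1.1 -0.7  0.  -1. ]
gh [ 0.5718 -0.3541  0.11  ] hole [ 0.5042 -0.2979  0.11  ] bore [-0.27   -0.3251  0.9063]
[ 0.5371 -0.2927  0.8776 -0.    ] [ 0.3  0.1  0.3  1.2  0.   0.9  0.7  2.2  0.  -1.9 -1.1 -0.7  0.  -1. ]
gh [ 0.5718 -0.3541  0.11  ] hole [ 0.5042 -0.2979  0.11  ] bore [-0.27   -0.3251  0.9063]
[ 0.5038 -0.298   0.111 ]
[ 0.4707 -0.2691  0.111 ]
[ 0.5383 -0.3257  0.111 ]
[ 0.5726 -0.3521  0.111 ]
[ 0.5178 -0.3163  0.1064]
[ 0.488  -0.281   0.1115]
[ 0.49   -0.2934  0.1072]
[ 0.5569 -0.3366  0.1126]
```

```bash
python3 -m pendant '[{"claw":0.27,"dz":0,"dx":40,"dy":6,"twist":0.08},{"claw":0.27,"dz":0,"dx":80,"dy":12,"twist":0.08},{"claw":0.27,"dz":-40,"dx":95,"dy":14,"twist":0.08},{"claw":0.27,"dz":-80,"dx":95,"dy":14,"twist":0.08},{"claw":0.27,"dz":-100,"dx":95,"dy":14,"twist":0.08},{"claw":0.27,"dz":-100,"dx":95,"dy":14,"twist":0.08}]' 30
python3 - <<'E'
from h import *
T,im,d=snap("w4"); s=r.get_state(); print(s["tool_pos"],s["eef_rot"])
a=np.radians(25);p=[.5371,-.2927,.8776]
Z=R.from_euler("z",p[2]).apply([-np.sin(a),0,np.cos(a)])
gh=np.array([.5718,-.3541,.11])
for k in(.048,.065): cv2.circle(im,tuple(int(x) for x in wproj(T,gh+k*Z)),2,(255,0,255),-1)
cv2.imwrite("pics/w4c.png",im[160:480,120:520])
E
```

```text
clock: 4.2
tool_pos: [0.5583, -0.3677, 0.1956]
eef_rot: [0.904, 0.427, -0.002, -0.003]
contact_force: [0.1, 0.4, 1.1]
opening: 0.272
finger_force: 0.0
[ 0.55969568 -0.36846019  0.19800708] [ 9.04369650e-01  4.26748594e-01 -6.90502519e-04 -8.34669330e-04]
```

View pics/w4c.png

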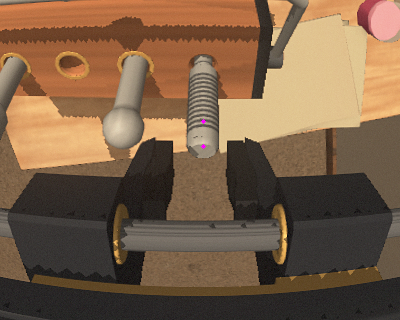

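```bash
python3 -m pendant '[{"claw":0.27,"dz":-30,"dx":0,"dy":-1,"twist":0},{"claw":0.27,"dz":-50,"dx":-1,"dy":-1,"twist":0},{"claw":0.27,"dz":-63,"dx":-1,"dy":-1,"twist":0},{"claw":0.27,"dz":-63,"dx":-1,"dy":-1,"twist":0},{"claw":0.1,"dz":-63,"dx":-1,"dy":-1,"twist":0},{"claw":0.1,"dz":-63,"dx":-1,"dy":-1,"twist":0},{"claw":0.1,"dz":-63,"dx":-1,"dy":-1,"twist":0}]' 40
python3 -m pendant '[{"claw":0.1,"dz":0,"dx":0,"dy":0,"twist":0}]'
```

```text
clock: 4.95
tool_pos: [0.5601, -0.3701, 0.1372]
eef_rot: [0.904, 0.427, 0.001, 0.001]
contact_force: [0.2, -0.2, 2.5]
opening: 0.194
finger_force: 40.0
clock: 5.05
tool_pos: [0.56, -0.3701, 0.1371]
eef_rot: [0.904, 0.427, 0.001, 0.001]
contact_force: [-0.7, 0.7, 4.0]
opening: 0.194
finger_force: 40.0
```

```bash
python3 -m pendant '[{"claw":0.1,"dx":-3,"dy":-3,"dz":9,"twist":0},{"claw":0.1,"dx":-8,"dy":-10,"dz":27,"twist":0},{"claw":0.1,"dx":-16,"dy":-19,"dz":54,"twist":0},{"claw":0.1,"dx":-24,"dy":-29,"dz":81,"twist":0},{"claw":0.1,"dx":-32,"dy":-39,"dz":109,"twist":0},{"claw":0.1,"dx":-42,"dy":-50,"dz":140,"twist":0},{"claw":0.1,"dx":-42,"dy":-50,"dz":140,"twist":0},{"claw":0.1,"dx":-42,"dy":-50,"dz":140,"twist":0}]'
python3 - <<'E'
from h import *
T,im,d=snap("w5"); s=r.get_state(); print(s["tool_pos"],s["eef_rot"],s["opening"])
tcp=np.array(s["tool_pos"]); gp=tcp+[0,0,.019]
Z=np.array([-.27,-.3251,.9063]); tip=gp-.128*Z; print(tip)
for k in(0,.128-.083,.118,.128): cv2.circle(im,tuple(int(x) for x in wproj(T,gp-k*Z)),2,(255,0,255),-1)
im2,_=eyes.snapshot("side")
c=im2[100:300,320:520].copy()
cv2.imwrite("pics/w5c.png",np.hstack([im[100:480,120:520],cv2.resize(c,(380,380))]))
E
```

```text
clock: 5.85
tool_pos: [0.5167, -0.4202, 0.2762]
eef_rot: [0.905, 0.426, 0.0, 0.0]
contact_force: [-0.2, 0.6, -2.0]
opening: 0.193
finger_force: 39.9
[ 0.51671091 -0.4190994   0.27497176] [ 9.04302189e-01  4.26892101e-01 -2.58132745e-04 -7.86978582e-04] 0.1931090416374862
[ 0.55127091 -0.3774866   0.17796536]
```

View pics/w5c.png

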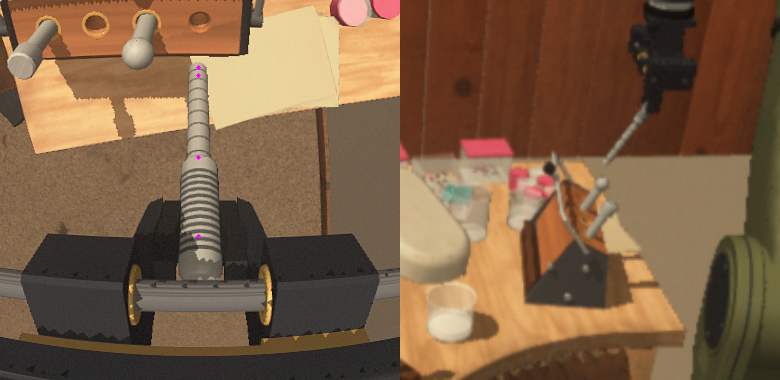

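```bash
python3 -m pendant '[{"claw":0.1,"dx":-20,"dy":17,"dz":8,"twist":0},{"claw":0.1,"dx":-45,"dy":38,"dz":8,"twist":0},{"claw":0.1,"dx":-67,"dy":56,"dz":8,"twist":0},{"claw":0.1,"dx":-67,"dy":56,"dz":0,"twist":0},{"claw":0.1,"dx":-60,"dy":64,"dz":-22,"twist":0},{"claw":0.1,"dx":-54,"dy":71,"dz":-42,"twist":0},{"claw":0.1,"dx":-50,"dy":74,"dz":-52,"twist":0},{"claw":0.1,"dx":-50,"dy":74,"dz":-52,"twist":0}]'
python3 - <<'E'
from h import *
T,im,d=snap("w6"); s=r.get_state(); print(s["tool_pos"],s["eef_rot"],s["contact_force"])
gp=np.array(s["tool_pos"])+[0,0,.019]
Z=np.array([-.27,-.3251,.9063]); tip=gp-.127*Z
h=np.array([.5042,-.2979,.11]); Rr=R.from_euler("zy",[.8776,-np.radians(25)]).as_matrix()
print("tip in hole",(Rr.T@(tip-h)).round(4))
E
```

```text
clock: 6.75
tool_pos: [0.4673, -0.3443, 0.2216]
eef_rot: [0.904, 0.428, -0.001, -0.002]
contact_force: [-0.2, 0.4, -0.2]
opening: 0.191
finger_force: 39.9
[ 0.46738642 -0.3453139   0.22277297] [ 9.04116989e-01  4.27284040e-01 -3.94208897e-04 -8.14265795e-04] [-0.74093321  0.45344177 -0.70821316]
tip in hole [-0.0017 -0.0076  0.0162]
```

```bash
sed -i '$!b' h.py
cat >> h.py <<'E'
Z=np.array([-.27,-.3251,.9063]); HOLE=np.array([.5042,-.2979,.11]); GH=np.array([.5718,-.3541,.11])
RR=R.from_euler("ZY",[.8776,-np.radians(25)]).as_matrix()
def gt():  # tip in hole frame from tool pose, relative to grip pose in own hole
    s=r.get_state(); p=np.array(s["tool_pos"])-[.56,-.3701,.1371]-(HOLE-GH); x=RR.T@p; x[2]-=.08; return x.round(4),np.array(s["contact_force"]).round(1)
E
python3 -m pendant '[{"claw":0.1,"dx":3,"dy":4,"dz":-10,"twist":0},{"claw":0.1,"dx":6,"dy":8,"dz":-20,"twist":0},{"claw":0.1,"dx":9,"dy":12,"dz":-30,"twist":0},{"claw":0.1,"dx":13,"dy":17,"dz":-45,"twist":0},{"claw":0.1,"dx":13,"dy":17,"dz":-45,"twist":0}]'
python3 -c "
from h import *
print(gt())"
```

```text
clock: 7.3
tool_pos: [0.4798, -0.3268, 0.1768]
eef_rot: [0.904, 0.428, -0.001, -0.002]
contact_force: [-0.8, 0.4, -1.2]
opening: 0.19
finger_force: 39.9
(array([ 0.0004,  0.0014, -0.0364]), array([-0.8,  0.4, -1.2]))
```

```bash
python3 -m pendant '[{"claw":0.1,"dx":1,"dy":1,"dz":-3,"twist":0},{"claw":0.1,"dx":2,"dy":1,"dz":-6,"twist":0},{"claw":0.1,"dx":2,"dy":2,"dz":-8,"twist":0},{"claw":0.1,"dx":2,"dy":2,"dz":-8,"twist":0}]'
python3 -c "
from h import *
print(gt())"
```

```text
clock: 7.7
tool_pos: [0.4821, -0.3268, 0.1708]
eef_rot: [0.904, 0.427, 0.0, 0.0]
contact_force: [-0.1, -0.5, -1.9]
opening: 0.192
finger_force: 39.9
(array([-0.0007, -0.0003, -0.0425]), array([-0.1, -0.5, -1.9]))
```

```bash
python3 -m pendant '[{"claw":0.1,"dx":1,"dy":1,"dz":-3,"twist":0},{"claw":0.1,"dx":2,"dy":2,"dz":-6,"twist":0},{"claw":0.1,"dx":2,"dy":3,"dz":-8,"twist":0},{"claw":0.1,"dx":2,"dy":3,"dz":-8,"twist":0}]'
python3 -c "
from h import *
print(gt())"
```

```text
clock: 8.1
tool_pos: [0.484, -0.3234, 0.1624]
eef_rot: [0.904, 0.427, -0.0, -0.0]
contact_force: [-0.2, 0.8, -1.8]
opening: 0.193
finger_force: 39.9
(array([-0.0008,  0.0004, -0.0518]), array([-0.2,  0.8, -1.8]))
```

```bash
python3 -m pendant '[{"claw":0.1,"dx":1,"dy":1,"dz":-3,"twist":0},{"claw":0.1,"dx":2,"dy":1,"dz":-5,"twist":0},{"claw":0.1,"dx":2,"dy":2,"dz":-7,"twist":0},{"claw":0.1,"dx":2,"dy":2,"dz":-7,"twist":0}]'
python3 -c "
from h import *
print(gt())"
```

```text
clock: 8.5
tool_pos: [0.486, -0.3215, 0.1554]
eef_rot: [0.904, 0.427, -0.0, -0.0]
contact_force: [0.1, 0.5, -1.2]
opening: 0.195
finger_force: 39.9
(array([-0.0013,  0.    , -0.0592]), array([ 0.1,  0.5, -1.2]))
```

```bash
python3 -m pendant '[{"claw":0.1,"dx":1,"dy":1,"dz":-3,"twist":0},{"claw":0.1,"dx":2,"dy":2,"dz":-6,"twist":0},{"claw":0.1,"dx":2,"dy":3,"dz":-8,"twist":0},{"claw":0.1,"dx":3,"dy":3,"dz":-10,"twist":0},{"claw":0.1,"dx":3,"dy":3,"dz":-10,"twist":0},{"claw":0.1,"dx":3,"dy":3,"dz":-10,"twist":0}]'
python3 -c "
from h import *
print(gt())"
```

```text
clock: 9.1
tool_pos: [0.4893, -0.3188, 0.1457]
eef_rot: [0.904, 0.427, 0.0, 0.0]
contact_force: [0.4, -0.1, -1.1]
opening: 0.191
finger_force: 39.9
(array([-0.0016, -0.0007, -0.0698]), array([ 0.4, -0.1, -1.1]))
```

```bash
python3 -m pendant '[{"claw":0.1,"dx":0,"dy":0,"dz":-1,"twist":0},{"claw":0.1,"dx":1,"dy":1,"dz":-2,"twist":0},{"claw":0.1,"dx":1,"dy":1,"dz":-2,"twist":0},{"claw":0.1,"dx":1,"dy":1,"dz":-2,"twist":0}]'
python3 -c "
from h import *
print(gt())"
```

```text
clock: 9.5
tool_pos: [0.4895, -0.3191, 0.1451]
eef_rot: [0.905, 0.426, -0.001, 0.001]
contact_force: [-3.8, -0.4, 9.8]
opening: 0.193
finger_force: 40.0
(array([-0.0019, -0.0011, -0.0703]), array([-3.8, -0.4,  9.8]))
```

```bash
python3 -m pendant '[{"claw":0.1,"dx":0,"dy":0,"dz":0,"twist":0},{"claw":0.1,"dx":0,"dy":0,"dz":0,"twist":0},{"claw":0.1,"dx":-5,"dy":-6,"dz":18,"twist":0},{"claw":0.1,"dx":-14,"dy":-16,"dz":45,"twist":0},{"claw":0.1,"dx":-24,"dy":-29,"dz":81,"twist":0},{"claw":0.1,"dx":-34,"dy":-41,"dz":115,"twist":0},{"claw":0.1,"dx":-40,"dy":-48,"dz":134,"twist":0},{"claw":0.1,"dx":-40,"dy":-48,"dz":137,"twist":0}]'
python3 -m pendant '[{"claw":0.1,"dx":0,"dy":0,"dz":5,"twist":0},{"claw":0.1,"dx":22,"dy":-18,"dz":5,"twist":0},{"claw":0.1,"dx":45,"dy":-37,"dz":5,"twist":0},{"claw":0.1,"dx":68,"dy":-56,"dz":5,"twist":0},{"claw":0.1,"dx":68,"dy":-56,"dz":0,"twist":0},{"claw":0.1,"dx":76,"dy":-47,"dz":-26,"twist":0},{"claw":0.1,"dx":82,"dy":-40,"dz":-46,"twist":0},{"claw":0.1,"dx":82,"dy":-40,"dz":-46,"twist":0}]'
python3 - <<'E'
from h import *
s=r.get_state(); x=RR.T@(np.array(s["tool_pos"])-[.56,-.3701,.1371]); x[2]-=.08; print(x.round(4))
T,im,d=snap("w7"); print(wproj(T,GH)-[120,100])
cv2.imwrite("pics/w7c.png",im[100:480,120:520])
E
```

```text
clock: 10.3
tool_pos: [0.4502, -0.3681, 0.2832]
eef_rot: [0.905, 0.425, 0.001, 0.003]
contact_force: [0.1, -0.3, -1.8]
opening: 0.194
finger_force: 39.9
clock: 11.1
tool_pos: [0.531, -0.4012, 0.2302]
eef_rot: [0.903, 0.429, -0.002, -0.005]
contact_force: [-0.3, 0.2, -0.7]
opening: 0.193
finger_force: 39.9
[0.0009 0.0025 0.0223]
[204.12251758  54.24078326]
```

View pics/w7c.png

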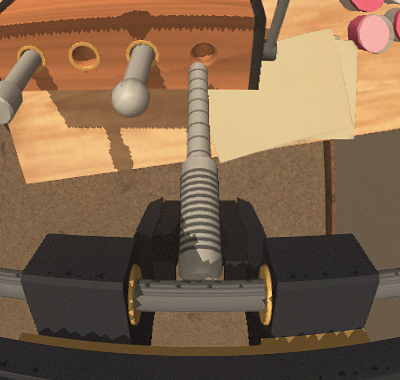

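```bash
cat >> h.py <<'E'
def go(t):
    s=r.get_state(); p=np.array(s["tool_pos"]); x=RR.T@(p-[.56,-.3701,.1371]); x[2]-=.08
    g=np.array([.56,-.3701,.1371])+(t+.08)*Z; print(x.round(4),((g-p)*1000).round(1),np.array(s["contact_force"]).round(1))
E
python3 -m pendant '[{"claw":0.1,"dx":1,"dy":-1,"dz":-2,"twist":0},{"claw":0.1,"dx":1,"dy":-1,"dz":-2,"twist":0}]'
python3 -c "
from h import *
go(.01)"
```

```text
clock: 11.35
tool_pos: [0.5332, -0.4076, 0.2336]
eef_rot: [0.905, 0.426, 0.0, 0.001]
contact_force: [0.6, -0.2, -0.8]
opening: 0.193
finger_force: 39.9
[-0.0009 -0.0033  0.0269] [  2.5   8.3 -14.9] [ 0.6 -0.2 -0.8]
```

```bash
python3 -m pendant '[{"claw":0.1,"dx":2,"dy":5,"dz":-8,"twist":0},{"claw":0.1,"dx":3,"dy":8,"dz":-15,"twist":0},{"claw":0.1,"dx":3,"dy":8,"dz":-15,"twist":0},{"claw":0.1,"dx":3,"dy":8,"dz":-15,"twist":0},{"claw":0.1,"dx":3,"dy":8,"dz":-15,"twist":0}]'
python3 -c "
from h import *
go(-.01)"
```

```text
clock: 11.85
tool_pos: [0.5363, -0.399, 0.2179]
eef_rot: [0.904, 0.427, 0.0, 0.0]
contact_force: [-0.0, -0.5, -1.2]
opening: 0.188
finger_force: 39.9
[ 0.0002 -0.0002  0.0091] [  4.8   6.2 -17.4] [-0.  -0.5 -1.2]
```

Settled and centred. Into the hole.

```bash
python3 -m pendant '[{"claw":0.1,"dx":2,"dy":3,"dz":-8,"twist":0},{"claw":0.1,"dx":5,"dy":6,"dz":-17,"twist":0},{"claw":0.1,"dx":5,"dy":6,"dz":-17,"twist":0},{"claw":0.1,"dx":5,"dy":6,"dz":-17,"twist":0}]'
python3 -c "
from h import *
go(-.05)"
```

```text
clock: 12.25
tool_pos: [0.5411, -0.3924, 0.2001]
eef_rot: [0.904, 0.427, -0.0, -0.0]
contact_force: [-0.1, 0.0, 0.6]
opening: 0.191
finger_force: 39.9
[ 0.0002  0.0003 -0.0106] [ 10.8  12.5 -35.8] [-0.1  0.   0.6]
```

```bash
python3 -m pendant '[{"claw":0.1,"dx":3,"dy":4,"dz":-11,"twist":0},{"claw":0.1,"dx":7,"dy":8,"dz":-22,"twist":0},{"claw":0.1,"dx":10,"dy":12,"dz":-34,"twist":0},{"claw":0.1,"dx":13,"dy":16,"dz":-45,"twist":0},{"claw":0.1,"dx":16,"dy":19,"dz":-55,"twist":0},{"claw":0.1,"dx":18,"dy":22,"dz":-61,"twist":0},{"claw":0.1,"dx":18,"dy":22,"dz":-61,"twist":0}]'
python3 -c "
from h import *
go(-.08)"
```

```text
clock: 12.95
tool_pos: [0.5592, -0.3698, 0.1386]
eef_rot: [0.904, 0.427, -0.0, -0.001]
contact_force: [0.9, -1.1, -2.8]
opening: 0.193
finger_force: 39.9
[ 0.0004  0.0008 -0.0786] [ 0.8 -0.3 -1.5] [ 0.9 -1.1 -2.8]
```

```bash
python3 -m pendant '[{"claw":0.1,"dx":0,"dy":0,"dz":-1,"twist":0},{"claw":0.26,"dx":0,"dy":0,"dz":-1,"twist":0},{"claw":0.26,"dx":0,"dy":0,"dz":-1,"twist":0},{"claw":0.26,"dx":0,"dy":0,"dz":-1,"twist":0},{"claw":0.26,"dx":0,"dy":0,"dz":20,"twist":0},{"claw":0.26,"dx":0,"dy":0,"dz":60,"twist":0},{"claw":0.26,"dx":0,"dy":0,"dz":105,"twist":0},{"claw":0.26,"dx":0,"dy":0,"dz":150,"twist":0}]'
python3 - <<'E'
from h import *
im,d=eyes.snapshot("side"); np.save("side1.npy",d); cv2.imwrite("pics/side1.png",im)
c=cv2.resize(im[150:350,220:480],(780,600)); cv2.imwrite("pics/side1c.png",c)
E
```

```text
clock: 13.75
tool_pos: [0.5588, -0.3708, 0.2916]
eef_rot: [0.904, 0.427, 0.0, 0.0]
contact_force: [1.1, -0.5, -0.2]
opening: 0.256
finger_force: 0.0
```

View pics/side1c.png

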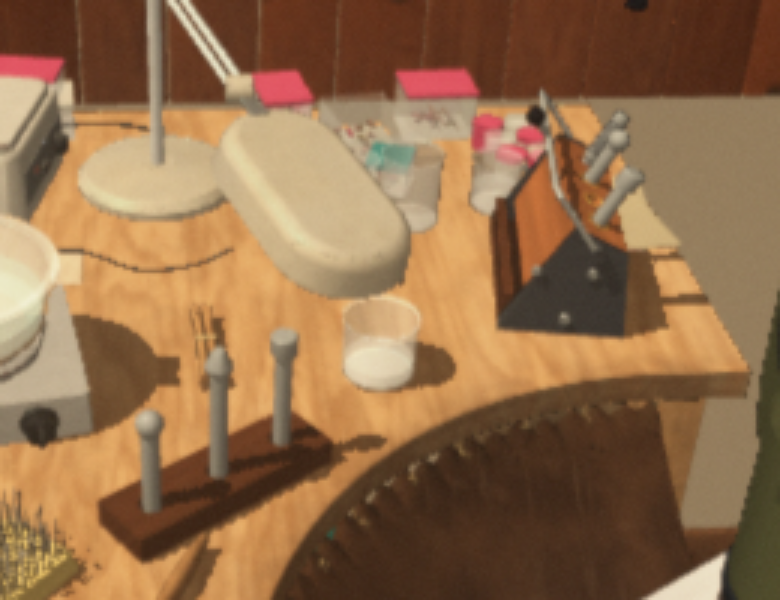

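```bash
python3 -m pendant '[{"claw":0.45,"dx":-30,"dy":0,"dz":10,"twist":0},{"claw":0.45,"dx":-65,"dy":30,"dz":20,"twist":-0.08},{"claw":0.45,"dx":-95,"dy":65,"dz":20,"twist":-0.16},{"claw":0.45,"dx":-120,"dy":105,"dz":20,"twist":-0.24},{"claw":0.45,"dx":-135,"dy":150,"dz":20,"twist":-0.32},{"claw":0.45,"dx":-140,"dy":195,"dz":20,"twist":-0.4},{"claw":0.45,"dx":-140,"dy":240,"dz":20,"twist":-0.48},{"claw":0.45,"dx":-140,"dy":285,"dz":20,"twist":-0.48}]'
python3 -m pendant '[{"claw":0.45,"dx":0,"dy":45,"dz":0,"twist":0},{"claw":0.45,"dx":0,"dy":90,"dz":0,"twist":0},{"claw":0.45,"dx":-10,"dy":135,"dz":0,"twist":0},{"claw":0.45,"dx":-20,"dy":180,"dz":0,"twist":0},{"claw":0.45,"dx":-25,"dy":220,"dz":0,"twist":0},{"claw":0.45,"dx":-30,"dy":250,"dz":0,"twist":0},{"claw":0.45,"dx":-30,"dy":250,"dz":0,"twist":0},{"claw":0.45,"dx":-30,"dy":250,"dz":0,"twist":0}]'
python3 - <<'E'
from h import *
T,im,d=snap("w8"); s=r.get_state(); print(s["tool_pos"],s["q"].round(2))
for q in("block","ball_punch_mid","flat_punch_mid","cone_punch_mid","beaker_mid"):
  for x in nets.place_of("wrist",q)[:3]:
    u,v=x["position"][0]*640,x["position"][1]*480
    print(q,round(x["confidence"],2),round(u),round(v),wworld(T,u,v,d[int(v),int(u)]).round(3))
# everything between z .03 and .16 near block: cluster
P=np.array([[*wworld(T,u,v,d[v,u]),u,v] for v in range(0,330,2) for u in range(60,580,2) if d[v,u]>0])
m=(P[:,2]>.04)&(P[:,2]<.17)&(P[:,0]>.36)&(P[:,0]<.5)&(P[:,1]>.08)&(P[:,1]<.33)
Q=P[m]
for y0 in(.13,.2,.27):
    c=Q[abs(Q[:,1]-y0)<.03]
    if len(c):
        z=c[:,2].max(); t=c[c[:,2]>z-.008]; lo=c[(c[:,2]<.1)]
        print(y0,len(c),z.round(3),"top",t[:,:2].mean(0).round(4),"uv",t[:,3:].mean(0).round(0),"shank",lo[:,:2].mean(0).round(4))
E
```

```text
clock: 14.6
tool_pos: [0.4189, -0.0844, 0.3103]
eef_rot: [0.98, 0.198, 0.001, 0.0]
contact_force: [1.1, 0.2, 0.2]
opening: 0.448
finger_force: 0.0
clock: 15.4
tool_pos: [0.3891, 0.1644, 0.3099]
eef_rot: [0.98, 0.2, 0.0, 0.0]
contact_force: [-0.4, -1.0, 0.3]
opening: 0.451
finger_force: 0.0
[0.38930722 0.16332954 0.30976646] [-0.27  0.33 -0.33  2.03  0.15  0.8  -1.85]
block 0.62 309 144 [0.448 0.199 0.143]
ball_punch_mid 0.91 246 129 [0.437 0.258 0.114]
ball_punch_mid 0.84 48 181 [0.285 0.506 0.058]
flat_punch_mid 0.86 373 167 [0.451 0.14  0.136]
cone_punch_mid 0.56 303 150 [0.442 0.201 0.15 ]
beaker_mid 0.62 497 174 [ 0.508 -0.032  0.017]
0.13 182 0.137 top [0.4468 0.1308] uv [381. 176.] shank [0.4476 0.1365]
0.2 150 0.152 top [0.4411 0.1998] uv [305. 151.] shank [nan nan]
0.27 144 0.123 top [0.4343 0.2686] uv [233. 128.] shank [0.4371 0.264 ]<stdin>:15: RuntimeWarning: Mean of empty slice.
  ret = um.true_divide(
```

```bash
python3 -m pendant '[{"claw":0.45,"dx":26,"dy":18,"dz":-30,"twist":0},{"claw":0.45,"dx":52,"dy":36,"dz":-75,"twist":0},{"claw":0.45,"dx":52,"dy":36,"dz":-115,"twist":0},{"claw":0.45,"dx":52,"dy":36,"dz":-115,"twist":0},{"claw":0.45,"dx":52,"dy":36,"dz":-115,"twist":0}]' 12
python3 - <<'E'
from h import *
s=r.get_state(); p=np.array(s["tool_pos"]); print(((np.array([.4411,.1998,.094])-p)*1000).round(1))
E
```

```text
clock: 16.2
tool_pos: [0.4407, 0.1994, 0.1949]
eef_rot: [0.98, 0.199, -0.001, 0.001]
contact_force: [-0.2, 0.7, 1.4]
opening: 0.449
finger_force: 0.0
[   0.4    0.4 -100.9]
```

```bash
python3 -m pendant '[{"claw":0.45,"dx":0,"dy":0,"dz":-40,"twist":0},{"claw":0.45,"dx":0,"dy":0,"dz":-75,"twist":0},{"claw":0.45,"dx":0,"dy":0,"dz":-101,"twist":0},{"claw":0.45,"dx":0,"dy":0,"dz":-101,"twist":0},{"claw":0.1,"dx":0,"dy":0,"dz":-101,"twist":0},{"claw":0.1,"dx":0,"dy":0,"dz":-101,"twist":0},{"claw":0.1,"dx":0,"dy":0,"dz":-101,"twist":0},{"claw":0.1,"dx":0,"dy":0,"dz":-101,"twist":0}]' 12
python3 -m pendant '[{"claw":0.1,"dx":0,"dy":0,"dz":0,"twist":0},{"claw":0.1,"dx":0,"dy":0,"dz":0,"twist":0}]'
```

```text
clock: 17.0
tool_pos: [0.4426, 0.201, 0.0957]
eef_rot: [0.98, 0.199, 0.002, -0.001]
contact_force: [0.2, -0.1, 8.7]
opening: 0.246
finger_force: 12.6
clock: 17.2
tool_pos: [0.4427, 0.201, 0.0957]
eef_rot: [0.98, 0.199, 0.002, -0.001]
contact_force: [0.5, 0.3, 8.9]
opening: 0.255
finger_force: 12.6
```

```bash
python3 -m pendant '[{"claw":0.4,"dx":0,"dy":0,"dz":0,"twist":0},{"claw":0.4,"dx":0,"dy":0,"dz":0,"twist":0},{"claw":0.4,"dx":0,"dy":0,"dz":0,"twist":0}]' 12
python3 -m pendant '[{"claw":0.4,"dx":-1,"dy":-1,"dz":-2,"twist":0},{"claw":0.4,"dx":-1,"dy":-1,"dz":-3,"twist":0},{"claw":0.4,"dx":-1,"dy":-1,"dz":-3,"twist":0},{"claw":0.4,"dx":-1,"dy":-1,"dz":-3,"twist":0}]' 12
```

```text
clock: 17.5
tool_pos: [0.4413, 0.2002, 0.0941]
eef_rot: [0.98, 0.199, 0.0, -0.0]
contact_force: [0.4, -0.1, 0.0]
opening: 0.4
finger_force: 0.0
clock: 17.9
tool_pos: [0.4401, 0.1992, 0.0906]
eef_rot: [0.98, 0.2, -0.0, 0.0]
contact_force: [-1.0, -0.2, 0.7]
opening: 0.403
finger_force: 0.0
```

```bash
python3 -m pendant '[{"claw":0.4,"dx":1,"dy":1,"dz":-2,"twist":0},{"claw":0.4,"dx":1,"dy":1,"dz":-3,"twist":0},{"claw":0.4,"dx":1,"dy":1,"dz":-3,"twist":0}]' 12
python3 -m pendant '[{"claw":0.08,"dx":0,"dy":0,"dz":0,"twist":0},{"claw":0.08,"dx":0,"dy":0,"dz":0,"twist":0},{"claw":0.08,"dx":0,"dy":0,"dz":0,"twist":0},{"claw":0.08,"dx":0,"dy":0,"dz":0,"twist":0},{"claw":0.08,"dx":0,"dy":0,"dz":0,"twist":0}]' 12
```

```text
clock: 18.2
tool_pos: [0.4412, 0.2003, 0.0875]
eef_rot: [0.98, 0.2, -0.0, 0.0]
contact_force: [-0.5, -0.4, -0.1]
opening: 0.401
finger_force: 0.0
clock: 18.7
tool_pos: [0.4412, 0.2002, 0.0877]
eef_rot: [0.98, 0.2, -0.0, 0.0]
contact_force: [-0.2, -0.1, -0.7]
opening: 0.246
finger_force: 12.0
```

```bash
python3 -m pendant '[{"claw":0.08,"dx":0,"dy":0,"dz":0,"twist":0},{"claw":0.08,"dx":0,"dy":0,"dz":0,"twist":0}]' 30
python3 -m pendant '[{"claw":0.08,"dx":0,"dy":0,"dz":3,"twist":0},{"claw":0.08,"dx":0,"dy":0,"dz":6,"twist":0},{"claw":0.08,"dx":0,"dy":0,"dz":6,"twist":0}]' 30
python3 - <<'E'
from h import *
im,d=eyes.snapshot("side"); cv2.imwrite("pics/side2.png",im)
T,im,d=snap("w9"); print(r.get_state()["tool_pos"])
P=np.array([[*wworld(T,u,v,d[v,u]),u,v] for v in range(200,420,3) for u in range(200,440,3) if d[v,u]>0])
s=np.array(r.get_state()["tool_pos"]); Rt=R.from_quat(r.get_state()["eef_rot"]).as_matrix()
Q=(P[:,:3]-s)@Rt
m=(abs(Q[:,1])<.03)&(abs(Q[:,0])<.06)&(Q[:,2]<.06)
# profile of front surface in tool z bins: y extents of object close to center
for v in range(215,400,12):
    row=[(u,Q[i].round(3)*1000) for i,u in enumerate(P[:,3]) if P[i,4]==P[np.argmin(abs(P[:,4]-v)),4]]
    k=[ (int(u),q.astype(int).tolist()) for u,q in row if abs(q[1])<14 and q[0]>-20 and q[2]<70]
    print(v,k[::2])
E
```

```text
clock: 18.9
tool_pos: [0.441, 0.2001, 0.0876]
eef_rot: [0.98, 0.2, -0.0, 0.0]
contact_force: [-0.5, -0.2, -3.1]
opening: 0.173
finger_force: 30.0
clock: 19.2
tool_pos: [0.4414, 0.2003, 0.0942]
eef_rot: [0.98, 0.2, 0.0, -0.0]
contact_force: [0.7, 0.1, -2.7]
opening: 0.168
finger_force: 30.0
[0.44129884 0.2002444  0.09390529]
215 [(299, [30, -12, 68]), (305, [30, -9, 68]), (311, [30, -5, 67]), (317, [30, -1, 68]), (323, [30, 2, 69])]
227 [(299, [23, -12, 67]), (305, [23, -9, 68]), (311, [23, -5, 68]), (317, [23, -2, 67]), (323, [23, 2, 69]), (329, [23, 6, 68]), (335, [23, 9, 67]), (341, [23, 13, 69])]
239 [(299, [15, -12, 69]), (305, [15, -9, 69]), (311, [15, -5, 68]), (317, [15, -2, 68]), (323, [16, 2, 68]), (329, [15, 6, 68]), (335, [15, 9, 68]), (341, [15, 13, 68])]
251 [(299, [8, -13, 68]), (305, [8, -9, 68]), (329, [7, 6, 69]), (335, [7, 9, 69]), (341, [8, 13, 68])]
263 [(299, [0, -13, 68]), (311, [5, -5, 55]), (317, [7, -1, 50]), (323, [6, 2, 51]), (329, [4, 6, 56]), (338, [0, 11, 68])]
275 [(299, [-8, -13, 68]), (305, [-9, -9, 69]), (311, [6, -5, 35]), (317, [7, -1, 33]), (323, 
[... 2129 characters left out ...]
), (305, [26, -3, -78]), (311, [26, -2, -78]), (317, [26, -1, -78]), (323, [26, 1, -78]), (329, [26, 2, -78]), (335, [26, 4, -77]), (341, [26, 5, -78]), (347, [26, 6, -78]), (353, [26, 8, -77]), (359, [26, 9, -78]), (365, [26, 11, -78]), (371, [26, 12, -78])]
395 [(263, [25, -13, -81]), (269, [25, -12, -81]), (275, [24, -10, -80]), (281, [24, -9, -80]), (287, [25, -7, -81]), (293, [25, -6, -81]), (299, [25, -5, -80]), (305, [24, -3, -80]), (311, [25, -2, -81]), (317, [25, -1, -80]), (323, [25, 1, -81]), (329, [25, 2, -80]), (335, [25, 4, -81]), (341, [25, 5, -80]), (347, [25, 6, -81]), (353, [25, 8, -81]), (359, [25, 9, -81]), (365, [25, 10, -81]), (371, [24, 12, -80]), (377, [24, 13, -81])]
```

```bash
python3 -m pendant '[{"claw":0.08,"dx":0,"dy":0,"dz":-5,"twist":0},{"claw":0.08,"dx":-5,"dy":-2,"dz":-6,"twist":0},{"claw":0.08,"dx":-9,"dy":-4,"dz":-6,"twist":0},{"claw":0.08,"dx":-17,"dy":-7,"dz":-6,"twist":0},{"claw":0.08,"dx":-26,"dy":-11,"dz":-7,"twist":0}]' 12
python3 -m pendant '[{"claw":0.08,"dx":-5,"dy":-2,"dz":-1,"twist":0},{"claw":0.08,"dx":-9,"dy":-4,"dz":-2,"twist":0},{"claw":0.08,"dx":-12,"dy":-5,"dz":-3,"twist":0},{"claw":0.08,"dx":-12,"dy":-5,"dz":-3,"twist":0}]' 12
cat > prof.py <<'E'
from h import *
s=r.get_state(); t=np.array(s["tool_pos"]); Rt=R.from_quat(s["eef_rot"]).as_matrix()
T,im,d=snap("wp")
Q=[]
for v in range(240,400,2):
    for u in range(270,372,2):
        if d[v,u]>0: Q.append((wworld(T,u,v,d[v,u])-t)@Rt)
Q=np.array(Q)
out=[]
for z in range(-36,70,4):
    c=Q[(abs(Q[:,2]*1000-z)<2)&(abs(Q[:,1])<.004)&(Q[:,0]>-.05)&(Q[:,0]<.09)]
    if len(c)>3: out.append((z,round(np.median(c[:,0])*1000,1),len(c)))
print(t.round(4),s["contact_force"].round(1),s["opening"].round(3)); print(out)
E
python3 prof.py
```

```text
clock: 19.8
tool_pos: [0.4182, 0.1909, 0.0872]
eef_rot: [0.98, 0.199, 0.004, -0.001]
contact_force: [6.0, 1.8, -5.1]
opening: 0.179
finger_force: 18.6
clock: 20.2
tool_pos: [0.4026, 0.1841, 0.0837]
eef_rot: [0.98, 0.2, -0.0, 0.0]
contact_force: [2.3, 1.4, -1.8]
opening: 0.169
finger_force: 16.1Traceback (most recent call last):
  File "prof.py", line 13, in <module>
    print(t.round(4),s["contact_force"].round(1),s["opening"].round(3)); print(out)
                                                 ^^^^^^^^^^^^^^^^^^
AttributeError: 'float' object has no attribute 'round'
```

```bash
sed -i 's/s\["opening"\].round(3)/round(s["opening"],3)/' prof.py; python3 -m pendant '[{"claw":0.08,"dx":0,"dy":0,"dz":0,"twist":0}]' 40; python3 prof.py
```

```text
clock: 20.35
tool_pos: [0.4027, 0.1841, 0.0837]
eef_rot: [0.98, 0.2, -0.001, 0.0]
contact_force: [0.9, 1.0, -1.9]
opening: 0.158
finger_force: 46.1
[0.4027 0.1841 0.0837] [ 0.9  1.  -1.9] 0.158
[(-36, np.float64(8.4), 48), (-32, np.float64(9.9), 57), (-28, np.float64(11.4), 51), (-24, np.float64(13.2), 45), (-20, np.float64(15.0), 50), (-16, np.float64(16.8), 40), (-12, np.float64(18.3), 39), (-8, np.float64(19.8), 36), (-4, np.float64(21.6), 42), (0, np.float64(23.4), 31), (4, np.float64(25.1), 32), (8, np.float64(26.7), 30), (12, np.float64(28.3), 26), (16, np.float64(29.8), 27), (20, np.float64(30.1), 4)]
```

```bash
python3 -m pendant '[{"claw":0.08,"dx":0,"dy":0,"dz":0,"twist":0},{"claw":0.08,"dx":-2,"dy":-1,"dz":0,"twist":0},{"claw":0.08,"dx":-5,"dy":-2,"dz":-1,"twist":0},{"claw":0.08,"dx":-7,"dy":-3,"dz":-1,"twist":0},{"claw":0.08,"dx":-7,"dy":-3,"dz":-1,"twist":0},{"claw":0.08,"dx":-7,"dy":-3,"dz":-1,"twist":0}]' 14
python3 -m pendant '[{"claw":0.08,"dx":0,"dy":0,"dz":0,"twist":0},{"claw":0.08,"dx":0,"dy":0,"dz":0,"twist":0}]' 40
python3 prof.py
```

```text
clock: 21.0
tool_pos: [0.3955, 0.1807, 0.0828]
eef_rot: [0.98, 0.2, -0.001, 0.0]
contact_force: [-0.2, 0.1, 1.6]
opening: 0.167
finger_force: 23.4
clock: 21.2
tool_pos: [0.3956, 0.1808, 0.0828]
eef_rot: [0.98, 0.2, -0.001, 0.0]
contact_force: [-1.4, -0.0, 2.0]
opening: 0.157
finger_force: 48.0
[0.3956 0.1808 0.0828] [-1.4 -0.   2. ] 0.157
[(-36, np.float64(8.9), 59), (-32, np.float64(11.0), 58), (-28, np.float64(12.8), 53), (-24, np.float64(14.8), 52), (-20, np.float64(16.7), 51), (-16, np.float64(18.6), 45), (-12, np.float64(20.7), 43), (-8, np.float64(22.4), 38), (-4, np.float64(24.2), 38), (0, np.float64(26.2), 39), (4, np.float64(28.1), 35), (8, np.float64(30.0), 28), (12, np.float64(31.7), 25)]
```

```bash
python3 -m pendant '[{"claw":0.08,"dx":-2,"dy":-1,"dz":5,"twist":0},{"claw":0.08,"dx":-5,"dy":-2,"dz":15,"twist":0},{"claw":0.08,"dx":-5,"dy":-2,"dz":40,"twist":0},{"claw":0.08,"dx":-5,"dy":-2,"dz":80,"twist":0},{"claw":0.08,"dx":-5,"dy":-2,"dz":120,"twist":0},{"claw":0.08,"dx":-5,"dy":-2,"dz":160,"twist":0},{"claw":0.08,"dx":-5,"dy":-2,"dz":190,"twist":0},{"claw":0.08,"dx":-5,"dy":-2,"dz":190,"twist":0}]' 40
python3 -m pendant '[{"claw":0.08,"dx":10,"dy":-30,"dz":10,"twist":0.06},{"claw":0.08,"dx":20,"dy":-70,"dz":10,"twist":0.12},{"claw":0.08,"dx":25,"dy":-110,"dz":10,"twist":0.18},{"claw":0.08,"dx":25,"dy":-155,"dz":10,"twist":0.24},{"claw":0.08,"dx":25,"dy":-200,"dz":10,"twist":0.3},{"claw":0.08,"dx":25,"dy":-245,"dz":10,"twist":0.36},{"claw":0.08,"dx":25,"dy":-290,"dz":10,"twist":0.42},{"claw":0.08,"dx":25,"dy":-335,"dz":10,"twist":0.475}]' 40
python3 -m pendant '[{"claw":0.08,"dx":0,"dy":-45,"dz":0,"twist":0},{"claw":0.08,"dx":0,"dy":-90,"dz":0,"twist":0},{"claw":0.08,"dx":5,"dy":-135,"dz":0,"twist":0},{"claw":0.08,"dx":10,"dy":-180,"dz":0,"twist":0},{"claw":0.08,"dx":15,"dy":-200,"dz":0,"twist":0},{"claw":0.08,"dx":15,"dy":-200,"dz":0,"twist":0},{"claw":0.08,"dx":15,"dy":-200,"dz":0,"twist":0}]' 40
python3 prof.py
python3 - <<'E'
from h import *
D=np.load("wp.npz");print(r.get_state()["tool_pos"],r.get_state()["eef_rot"])
# head/foot: axial extent along the tool-frame axis
T,d=D["T"],D["d"]; s=r.get_state(); t=np.array(s["tool_pos"]); Rt=R.from_quat(s["eef_rot"]).as_matrix()
a=np.radians(25.4); ax=np.array([np.sin(a),0,np.cos(a)])
Q=np.array([(wworld(T,u,v,d[v,u])-t)@Rt for v in range(150,400) for u in range(285,355) if d[v,u]>0])
Q=Q[(abs(Q[:,1])<.0085)&(Q[:,2]<.12)&(Q[:,2]>-.06)]
n=np.array([np.cos(a),0,-np.sin(a)]); off=Q@n*1000; l=Q@ax*1000
print(np.histogram(l[abs(off-22)<14],bins=range(-60,130,5)))
for k in range(-60,110,10):
    m=(abs(l-k)<3)&(abs(Q[:,1])<.003)
    if m.sum(): print(k,np.median(off[m]).round(1),(np.median(Q[m&True][:,1])*1e3).round(1))
E
```

```text
clock: 22.05
tool_pos: [0.3923, 0.1799, 0.2764]
eef_rot: [0.98, 0.199, 0.004, -0.001]
contact_force: [0.4, -0.2, -2.5]
opening: 0.155
finger_force: 47.6
clock: 22.85
tool_pos: [0.4142, -0.1573, 0.2816]
eef_rot: [0.905, 0.426, -0.001, -0.001]
contact_force: [1.4, 0.7, -2.5]
opening: 0.161
finger_force: 47.5
clock: 23.55
tool_pos: [0.43, -0.3546, 0.2812]
eef_rot: [0.905, 0.425, -0.001, -0.002]
contact_force: [0.2, -0.0, -2.0]
opening: 0.159
finger_force: 47.4
[ 0.43   -0.3546  0.2812] [ 0.2 -0.  -2. ] 0.159
[(-36, np.float64(9.2), 59), (-32, np.float64(11.1), 53), (-28, np.float64(12.8), 58), (-24, np.float64(14.7), 47), (-20, np.float64(16.4), 54), (-16, np.float64(18.2), 40), (-12, np.float64(20.1), 42), (-8, np.float64(21.9), 43), (-4, np.float64(23.8), 33), (0, np.float64(25.6), 34), (4, np.float64(27.6), 34), (8, np.float64(29.5), 32), (12, np.float64(31.2), 25), (16, np.float64(31.7), 5)]
[ 0.43039911 -0.35376829  0.28159334] [ 9.05039636e-01  4.25323619e-01 -5.93989127e-04 -1.65050623e-03]
(array([  0,   0,   1, 292, 652, 568, 510, 518, 479, 428, 396, 368, 325,
       310, 297, 269, 256, 248, 224, 213, 203, 194, 175, 165, 155, 101,
         3,   0,   0,   0,   0,   0,   0,   0,   0,   0,   0]), array([-60, -55, -50, -45, -40, -35, -30, -25, -20, -15, -10,  -5,   0,
         5,  10,  15,  20,  25,  30,  35,  40,  45,  50,  55,  60,  65,
        70,  75,  80,  85,  90,  95, 100, 105, 110, 115, 120, 125]))
-40 23.5 0.1
-30 22.9 0.1
-20 22.8 -0.1
-10 22.6 0.1
0 22.5 0.1
10 22.3 0.1
20 22.3 0.2
30 22.2 0.2
40 22.0 -0.3
50 21.9 -0.3
60 21.7 -0.3
70 21.4 -0.0
```

```bash
cat >> h.py <<'E'
FT=np.array([.0421,0,.0575])
def foot(*ss):
    st=r.get_state(); t=np.array(st["tool_pos"]); Rt=R.from_quat(st["eef_rot"]).as_matrix()
    f=t+Rt@FT; print("foot in hole",(RR.T@(f-HOLE)*1000).round(1),"yaw",round(2*np.arctan2(st["eef_rot"][1],st["eef_rot"][0]),4),"F",np.array(st["contact_force"]).round(1),round(st["opening"],3))
    for q in ss: print(q,((HOLE+q*Z-f)*1000).round(1))
E
python3 -c "
from h import *
foot(.03,.01)"
```

```text
foot in hole [  4.7  21.3 123.7] yaw 0.8786 F [-0.3  0.3 -2.4] 0.157
0.03 [ 39.   13.6 -86.9]
0.01 [  44.4   20.1 -105. ]
```

```bash
python3 -m pendant '[{"claw":0.08,"dx":13,"dy":-10,"dz":0,"twist":0},{"claw":0.08,"dx":20,"dy":-10,"dz":-20,"twist":0},{"claw":0.08,"dx":26,"dy":-3,"dz":-42,"twist":0},{"claw":0.08,"dx":32,"dy":5,"dz":-65,"twist":0},{"claw":0.08,"dx":39,"dy":14,"dz":-87,"twist":0},{"claw":0.08,"dx":39,"dy":14,"dz":-87,"twist":0},{"claw":0.08,"dx":39,"dy":14,"dz":-87,"twist":0},{"claw":0.08,"dx":39,"dy":14,"dz":-87,"twist":0}]' 40
python3 - <<'E'
from h import *
foot(.005)
T,im,d=snap("w10")
st=r.get_state(); t=np.array(st["tool_pos"]); Rt=R.from_quat(st["eef_rot"]).as_matrix(); f=t+Rt@FT
c=cv2.resize(im[60:360,200:440],None,fx=2,fy=2,interpolation=cv2.INTER_CUBIC)
for P,col in((f,(255,0,255)),(HOLE,(0,255,0)),(HOLE+.03*Z,(255,255,0))): cv2.circle(c,tuple(int(x) for x in (wproj(T,P)-[200,60])*2),3,col,-1)
im2,_=eyes.snapshot("side")
cv2.imwrite("pics/w10c.png",np.hstack([c,cv2.resize(im2[160:260,370:430],(300,600))[:, :300]]))
E
```

```text
clock: 24.4
tool_pos: [0.4704, -0.3422, 0.197]
eef_rot: [0.905, 0.424, 0.0, 0.001]
contact_force: [0.7, -0.3, -3.2]
opening: 0.159
finger_force: 47.4
foot in hole [ 0.1 -2.5 32.5] yaw 0.8767 F [ 0.7 -0.3 -3.2] 0.159
0.005 [  5.5  10.4 -25. ]
```

View pics/w10c.png

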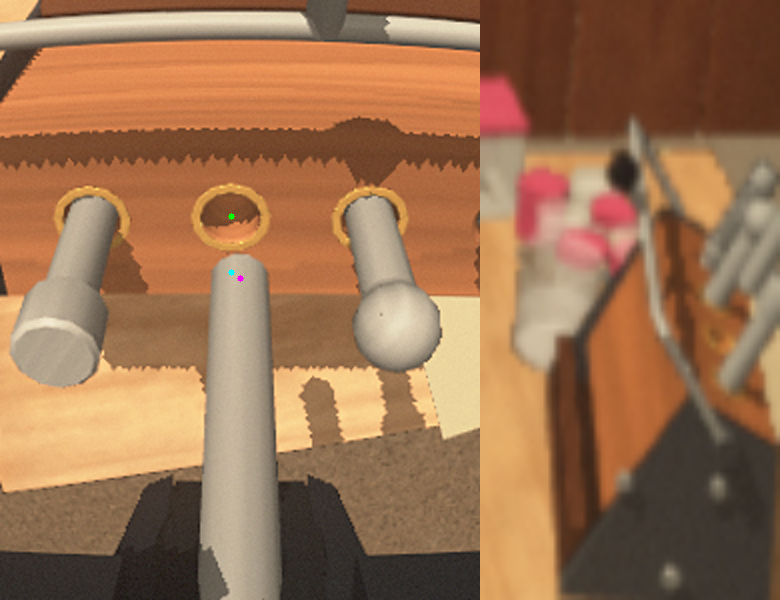

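```bash
python3 -m pendant '[{"claw":0.08,"dx":0,"dy":4,"dz":-5,"twist":0},{"claw":0.08,"dx":3,"dy":7,"dz":-14,"twist":0},{"claw":0.08,"dx":5,"dy":10,"dz":-24,"twist":0},{"claw":0.08,"dx":5,"dy":10,"dz":-24,"twist":0},{"claw":0.08,"dx":5,"dy":10,"dz":-24,"twist":0},{"claw":0.08,"dx":5,"dy":10,"dz":-24,"twist":0}]' 40
python3 -c "
from h import *
foot(-.01,-.02)"
```

```text
clock: 25.1
tool_pos: [0.4753, -0.3319, 0.1718]
eef_rot: [0.905, 0.424, 0.0, 0.0]
contact_force: [0.1, 0.7, -2.4]
opening: 0.157
finger_force: 47.4
foot in hole [-0.5  0.4  4.9] yaw 0.8767 F [ 0.1  0.7 -2.4] 0.157
-0.01 [  4.7   4.9 -13.3]
-0.02 [  7.4   8.2 -22.4]
```

```bash
python3 -m pendant '[{"claw":0.08,"dx":2,"dy":2,"dz":-5,"twist":0},{"claw":0.08,"dx":4,"dy":4,"dz":-10,"twist":0},{"claw":0.08,"dx":5,"dy":5,"dz":-13,"twist":0},{"claw":0.08,"dx":5,"dy":5,"dz":-13,"twist":0}]' 40
python3 -c "
from h import *
foot(-.03)"
```

```text
clock: 25.5
tool_pos: [0.4799, -0.3265, 0.1581]
eef_rot: [0.905, 0.425, -0.0, -0.0]
contact_force: [-1.3, -0.6, -2.7]
opening: 0.157
finger_force: 47.4
foot in hole [  0.2   0.5 -10.5] yaw 0.8772 F [-1.3 -0.6 -2.7] 0.157
-0.03 [  5.5   5.9 -17.7]
```

```bash
python3 -m pendant '[{"claw":0.08,"dx":2,"dy":2,"dz":-6,"twist":0},{"claw":0.08,"dx":4,"dy":4,"dz":-12,"twist":0},{"claw":0.08,"dx":6,"dy":6,"dz":-18,"twist":0},{"claw":0.08,"dx":7,"dy":8,"dz":-22,"twist":0},{"claw":0.08,"dx":7,"dy":8,"dz":-22,"twist":0}]' 40
python3 -c "
from h import *
foot(-.058)"
```

```text
clock: 26.0
tool_pos: [0.4869, -0.3184, 0.1358]
eef_rot: [0.905, 0.425, -0.0, -0.0]
contact_force: [-0.7, -1.2, -4.4]
opening: 0.155
finger_force: 47.3
foot in hole [  0.5   0.3 -35.2] yaw 0.8772 F [-0.7 -1.2 -4.4] 0.155
-0.058 [  6.1   6.9 -20.9]
```

```bash
python3 -m pendant '[{"claw":0.08,"dx":2,"dy":2,"dz":-6,"twist":0},{"claw":0.08,"dx":4,"dy":4,"dz":-12,"twist":0},{"claw":0.08,"dx":5,"dy":6,"dz":-18,"twist":0},{"claw":0.08,"dx":6,"dy":7,"dz":-21,"twist":0},{"claw":0.08,"dx":6,"dy":7,"dz":-21,"twist":0}]' 40
python3 -c "
from h import *
foot(-.058)"
```

```text
clock: 26.5
tool_pos: [0.4931, -0.3114, 0.115]
eef_rot: [0.905, 0.425, -0.0, -0.0]
contact_force: [-1.7, -1.9, -5.2]
opening: 0.158
finger_force: 47.4
foot in hole [  0.1  -0.1 -58. ] yaw 0.8772 F [-1.7 -1.9 -5.2] 0.158
-0.058 [-0.1 -0.  -0.1]
```

```bash
python3 -m pendant '[{"claw":0.29,"dx":0,"dy":0,"dz":0,"twist":0},{"claw":0.29,"dx":0,"dy":0,"dz":0,"twist":0},{"claw":0.29,"dx":0,"dy":0,"dz":0,"twist":0},{"claw":0.29,"dx":0,"dy":0,"dz":0,"twist":0}]' 40
python3 - <<'E'
from h import *
T,im,d=snap("w11")
for k in (0,.01,.02,.03,.04,.05,.06,.07):
    P=HOLE+k*Z; u,v=wproj(T,P); q=wworld(T,u,v,d[int(v),int(u)]); print(k,(RR.T@(q-HOLE)*1000).round(1))
E
```

```text
clock: 26.9
tool_pos: [0.4939, -0.3111, 0.1161]
eef_rot: [0.905, 0.425, 0.001, 0.0]
contact_force: [-0.2, 1.8, -2.4]
opening: 0.29
finger_force: 1.1
0 [ 6.3 -0.   5.6]
0.01 [ 5.4 -0.  14.4]
0.02 [ 4.2 -0.  23. ]
0.03 [ 4.4 -0.  32.8]
0.04 [ 3.5 -0.  42. ]
0.05 [ 3.7 -0.  51.8]
0.06 [43.  -0.  77.4]
0.07 [ 2.4 -0.  70.8]
```

```bash
python3 -m pendant '[{"claw":0.29,"dx":-3,"dy":-4,"dz":0,"twist":0},{"claw":0.29,"dx":-6,"dy":-8,"dz":0,"twist":0},{"claw":0.29,"dx":-13,"dy":-15,"dz":0,"twist":0},{"claw":0.29,"dx":-22,"dy":-27,"dz":0,"twist":0},{"claw":0.29,"dx":-32,"dy":-38,"dz":0,"twist":0},{"claw":0.29,"dx":-38,"dy":-46,"dz":0,"twist":0},{"claw":0.29,"dx":-51,"dy":-61,"dz":20,"twist":0},{"claw":0.29,"dx":-64,"dy":-77,"dz":50,"twist":0}]' 40
python3 -m pendant '[{"claw":0.29,"dx":0,"dy":0,"dz":50,"twist":0},{"claw":0.29,"dx":0,"dy":0,"dz":90,"twist":0},{"claw":0.29,"dx":0,"dy":0,"dz":90,"twist":0},{"claw":0.29,"dx":0,"dy":0,"dz":90,"twist":0}]' 40
cat > heads.py <<'E'
from h import *
T,im,d=snap("wh")
Q=np.array([RR.T@(wworld(T,u,v,d[v,u])-HOLE) for v in range(20,420) for u in range(120,500) if d[v,u]>0])*1000
for n,y in (("flat",44),("cone",0),("ball",-44),("gauge",-88)):
    c=Q[(abs(Q[:,1]-y)<14)&(abs(Q[:,0])<20)&(Q[:,2]>12)&(Q[:,2]<120)]
    print(n,len(c),"top",np.percentile(c[:,2],98).round(1))
    for z in range(15,75,6):
        e=c[abs(c[:,2]-z)<2]
        if len(e)>5: print("  ",z,len(e),"x",np.percentile(e[:,0],[5,95]).round(1),"y",np.percentile(e[:,1],[3,97]).round(1))
E
python3 heads.py
```

```text
clock: 27.75
tool_pos: [0.4272, -0.3889, 0.1648]
eef_rot: [0.905, 0.425, -0.001, -0.002]
contact_force: [0.6, -0.2, -0.0]
opening: 0.289
finger_force: 0.0
clock: 28.15
tool_pos: [0.4288, -0.3896, 0.2564]
eef_rot: [0.906, 0.424, 0.0, 0.001]
contact_force: [0.6, 0.2, -0.5]
opening: 0.289
finger_force: 0.0
flat 1519 top 65.9
   15 34 x [0.4 8. ] y [36.4 50.6]
   21 40 x [-0.1  7.8] y [36.5 49.6]
   27 41 x [1.8 8.2] y [37.1 48.9]
   33 34 x [2.9 7.9] y [37.6 47.2]
   45 6 x [ 4.3 10.8] y [33.9 49.7]
   51 84 x [ 0.9 11.6] y [32.8 52.9]
   57 75 x [ 0.2 11.7] y [32.7 52.4]
   63 726 x [-9.  10.8] y [33.8 54.7]
cone 1227 top 65.7
   15 37 x [0.1 5.4] y [-7.   7.6]
   21 39 x [0.3 5.3] y [-7.4  7.3]
   27 45 x [0.6 4.8] y [-7.2  7.1]
   33 39 x [1.8 4.5] y [-5.8  5.7]
   45 16 x [0.9 7. ] y [-8.6 10.5]
   51 199 x [-9.2  7.3] y [-11.4  10.7]
   57 209 x [-7.5  4.9] y [-9.1  8.6]
   63 249 x [-8.7  1.4] y [-6.5  5.4]
ball 1261 top 64.9
   15 29 x [2.5 8. ] y [-48.1 -35.7]
   21 47 x [0.3 7.6] y [-48.8 -35.7]
   27 39 x [0.5 7.7] y [-47.4 -35.9]
   33 41 x [0.7 7.7] y [-47.7 -35.6]
   39 27 x [4. 8.] y [-44.3 -36.7]
   51 29 x [ 0.6 11.5] y [-47.1 -32.1]
   57 208 x [-5.2 10.8] y [-53.5 -32.1]
   63 486 x [-6.2  7.2] y [-50.6 -35.8]
gauge 1293 top 66.0
   15 49 x [-4.5  6.3] y [-91.6 -78.6]
   21 54 x [-4.7  6.1] y [-92.6 -78.7]
   27 62 x [-6.5  5.7] y [-91.6 -79.1]
   33 62 x [-5.1  5.5] y [-90.1 -78.7]
   39 71 x [-5.4  5.3] y [-92.4 -78.8]
   45 74 x [-6.9  5.1] y [-91.9 -78.8]
   51 74 x [-6.6  4.7] y [-92.2 -79.2]
   57 88 x [-6.5  4.6] y [-92.5 -79.2]
   63 317 x [-10.9   3.3] y [-95.2 -80.1]
```

```bash
python3 -m pendant '[{"claw":0,"dx":0,"dy":0,"dz":40,"twist":0},{"claw":0,"dx":30,"dy":30,"dz":45,"twist":0},{"claw":0,"dx":60,"dy":60,"dz":45,"twist":0},{"claw":0,"dx":90,"dy":90,"dz":45,"twist":0},{"claw":0,"dx":120,"dy":119,"dz":45,"twist":0},{"claw":0,"dx":152,"dy":149,"dz":45,"twist":0},{"claw":0,"dx":152,"dy":149,"dz":45,"twist":0},{"claw":0,"dx":152,"dy":149,"dz":45,"twist":0}]' 20
cat >> h.py <<'E'
def bt(x,z):  # move in mm to put TCP at rack (x,0) height z
    p=np.array([.5371,-.2927,0])+R.from_euler("z",.8776).apply([x,0,z]); s=r.get_state(); t=np.array(s["tool_pos"])
    print(x,z,((p-t)*1000).round(1),np.array(s["contact_force"]).round(1))
E
python3 -c "
from h import *
bt(.065,.182)
for b in (1.,.8,.6,.4,.2,0):
    th=b-np.radians(25); kx=-.0208+.1095*np.sin(th); kz=.101+.1095*np.cos(th); print(b,end=' '); bt(kx+.019,kz-.012)"
```

```text
clock: 29.0
tool_pos: [0.5808, -0.2385, 0.2985]
eef_rot: [0.905, 0.426, -0.001, -0.001]
contact_force: [-0.6, -0.4, 0.1]
opening: 0.001
finger_force: 0.0
0.065 0.182 [  -2.2   -4.2 -116.5] [-0.6 -0.4  0.1]
1.0 0.056704764283005984 0.18156048053132562 [  -7.5  -10.6 -116.9] [-0.6 -0.4  0.1]
0.8 0.03714963539302642 0.19133853576610477 [ -20.   -25.6 -107.1] [-0.6 -0.4  0.1]
0.6 0.016041707452609032 0.19703667652781398 [ -33.5  -41.8 -101.5] [-0.6 -0.4  0.1]
0.4 -0.005777513061180187 0.19842773592580695 [ -47.4  -58.6 -100.1] [-0.6 -0.4  0.1]
0.2 -0.02743816268098845 0.19545625681162743 [ -61.2  -75.3 -103. ] [-0.6 -0.4  0.1]
0 -0.048076699660606584 0.18824070268051318 [ -74.4  -91.2 -110.2] [-0.6 -0.4  0.1]
```

```bash
python3 -m pendant '[{"claw":0,"dx":0,"dy":-1,"dz":-40,"twist":0},{"claw":0,"dx":0,"dy":-1,"dz":-80,"twist":0},{"claw":0,"dx":0,"dy":-1,"dz":-115,"twist":0},{"claw":0,"dx":0,"dy":-1,"dz":-115,"twist":0}]'
python3 -m pendant '[{"claw":0,"dx":-4,"dy":-5,"dz":0,"twist":0},{"claw":0,"dx":-10,"dy":-12,"dz":2,"twist":0},{"claw":0,"dx":-20,"dy":-24,"dz":9,"twist":0},{"claw":0,"dx":-27,"dy":-33,"dz":13,"twist":0},{"claw":0,"dx":-34,"dy":-41,"dz":15,"twist":0},{"claw":0,"dx":-41,"dy":-50,"dz":15,"twist":0},{"claw":0,"dx":-48,"dy":-58,"dz":15,"twist":0}]'
python3 -c "
from h import *
bt(-.0275,.1955);bt(-.048,.188)"
```

```text
clock: 29.4
tool_pos: [0.5756, -0.2421, 0.1801]
eef_rot: [0.906, 0.424, -0.005, -0.004]
contact_force: [-0.0, 0.1, 0.2]
opening: 0.004
finger_force: 0.0
clock: 30.1
tool_pos: [0.5323, -0.3, 0.2009]
eef_rot: [0.906, 0.424, -0.0, 0.0]
contact_force: [0.4, 0.5, 0.0]
opening: 0.005
finger_force: 0.3
-0.0275 0.1955 [-12.8 -13.8  -5.4] [0.4 0.5 0. ]
-0.048 0.188 [-25.9 -29.6 -12.9] [0.4 0.5 0. ]
```

```bash
python3 -m pendant '[{"claw":0,"dx":-6,"dy":-7,"dz":-2,"twist":0},{"claw":0,"dx":-13,"dy":-15,"dz":-5,"twist":0},{"claw":0,"dx":-19,"dy":-22,"dz":-9,"twist":0},{"claw":0,"dx":-24,"dy":-28,"dz":-12,"twist":0},{"claw":0,"dx":-26,"dy":-30,"dz":-13,"twist":0},{"claw":0,"dx":-26,"dy":-30,"dz":-13,"twist":0}]'
python3 -c "
from h import *
bt(-.048,.188)"
```

```text
clock: 30.7
tool_pos: [0.5071, -0.3287, 0.1875]
eef_rot: [0.905, 0.424, 0.0, -0.0]
contact_force: [0.8, 1.1, 0.4]
opening: 0.004
finger_force: 0.1
-0.048 0.188 [-0.7 -0.9  0.5] [0.8 1.1 0.4]
```

Press a little further until the stop is felt.

```bash
python3 -m pendant '[{"claw":0,"dx":-1,"dy":-2,"dz":0,"twist":0},{"claw":0,"dx":-2,"dy":-3,"dz":-1,"twist":0},{"claw":0,"dx":-3,"dy":-4,"dz":-1,"twist":0},{"claw":0,"dx":-3,"dy":-4,"dz":-1,"twist":0}]'
```

```text
clock: 31.1
tool_pos: [0.5066, -0.3296, 0.1873]
eef_rot: [0.905, 0.426, 0.002, -0.001]
contact_force: [3.0, 5.4, 2.1]
opening: 0.002
finger_force: 3.6
```

```bash
python3 -m pendant '[{"claw":0,"dx":5,"dy":6,"dz":1,"twist":0},{"claw":0,"dx":14,"dy":17,"dz":5,"twist":0},{"claw":0,"dx":20,"dy":24,"dz":40,"twist":0},{"claw":0,"dx":20,"dy":24,"dz":85,"twist":0},{"claw":0,"dx":0,"dy":0,"dz":110,"twist":0},{"claw":0,"dx":-30,"dy":-35,"dz":110,"twist":0},{"claw":0,"dx":-60,"dy":-70,"dz":110,"twist":0},{"claw":0,"dx":-75,"dy":-90,"dz":110,"twist":0}]'
python3 -m pendant '[{"claw":0,"dx":-15,"dy":-15,"dz":0,"twist":0},{"claw":0,"dx":-15,"dy":-15,"dz":0,"twist":0},{"claw":0,"dx":-15,"dy":-15,"dz":0,"twist":0}]'
python3 heads.py
python3 - <<'E'
from h import *
D=np.load("wh.npz"); T,d=D["T"],D["d"]
for x in nets.place_of("wrist","bail_knob")[:2]:
    u,v=x["position"][0]*640,x["position"][1]*480; print(x["confidence"],(RR.T@(wworld(T,u,v,d[int(v),int(u)])-HOLE)*1000).round(1))
Q=np.array([RR.T@(wworld(T,u,v,d[v,u])-HOLE) for v in range(20,420) for u in range(120,500) if d[v,u]>0])*1000
c=Q[(Q[:,2]>95)&(Q[:,2]<125)&(abs(Q[:,0])<40)]; print("knob",len(c),c.mean(0).round(1) if len(c) else "")
im,ds=eyes.snapshot("side")
for q in("ball_punch_mid","flat_punch_mid","beaker_mid"):
    x=nets.place_of("side",q)[0]; print(q,(np.array(x["position"])*[640,480]).round())
E
```

```text
clock: 31.9
tool_pos: [0.4257, -0.4265, 0.2971]
eef_rot: [0.906, 0.422, -0.002, 0.001]
contact_force: [-0.6, 0.6, 0.2]
opening: 0.003
finger_force: 0.0
clock: 32.2
tool_pos: [0.415, -0.4369, 0.2969]
eef_rot: [0.905, 0.425, 0.0, -0.0]
contact_force: [0.6, 0.1, 1.1]
opening: 0.006
finger_force: 0.0
flat 1054 top 76.7
   15 26 x [-2.4  7.7] y [37.  48.2]
   21 18 x [-2.2  8.1] y [36.9 45.7]
   27 25 x [-0.4  8. ] y [36.7 45.6]
   33 8 x [3.2 7.5] y [37.6 41.1]
   51 32 x [ 0.4 11.9] y [32.7 45.2]
   57 37 x [ 2.5 11.8] y [33.2 49.6]
   63 314 x [-10.2  11. ] y [33.9 54. ]
cone 924 top 103.6
   15 23 x [0.6 5.7] y [-7.4  5.8]
   21 17 x [1.5 5.3] y [-7.  5.]
   27 14 x [2.5 4.9] y [-6.1  3.3]
   45 9 x [-1.1  7.4] y [-11.9   7.5]
   51 116 x [-13.8   7.4] y [-10.7   9.6]
   57 96 x [-12.1   4.9] y [-8.  7.]
   63 65 x [-10.    2.3] y [-5.1  4.5]
ball 944 top 80.4
   15 15 x [1.  7.6] y [-47.7 -35.5]
   21 12 x [1.6 7.6] y [-47.9 -35.6]
   27 13 x [3.2 7.9] y [-45.9 -36.2]
   51 8 x [ 5.8 11.3] y [-44.1 -33.1]
   57 126 x [-9.3 10.9] y [-53.5 -32.2]
   63 201 x [-7.6  7.9] y [-50.1 -35.7]
gauge 920 top 76.9
   15 26 x [-3.3  6.6] y [-89.4 -78.5]
   21 31 x [-2.3  6.1] y [-92.4 -78.8]
   27 25 x [-4.1  5.4] y [-90.9 -78.8]
   33 29 x [-3.1  5.7] y [-89.7 -79.2]
   39 32 x [-3.   5.4] y [-91. -79.]
   45 36 x [-2.5  4.9] y [-91.5 -79.2]
   51 31 x [-1.3  4.7] y [-91.8 -79.8]
   57 36 x [-0.1  4.4] y [-94.3 -80.7]
   63 142 x [-12.3   3.3] y [-94.8 -81. ]
0.83 [  2.7 -22.5 109.1]
knob 726 [  1.8 -21.4 106. ]
ball_punch_mid [269. 306.]
flat_punch_mid [311. 280.]
beaker_mid [346. 264.]
```

```bash
python3 -c "
from plant import r
print(r.finish_job())"
```

```text
the job is handed in; nothing more can be done
None
```

I handed the job in at about 32 s on the robot's clock, with every step done; the hand-in returned no verdict. The gauge felt a 70 mm floor and is back in its own hole, and the 135 mm cone punch sits home, level with its neighbours. The bail is at its stop, the ball and flat punches still stand in the block, and the arm was never near the beaker.

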